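# Check-weigh a batch of blister bundles and tip it into the carton

## Robot

A 6-joint arm with a two-finger parallel gripper is mounted at the origin on the work surface. World frame = base frame: x ahead of the robot, y to its left, z up, the work surface at z = 0. Lengths are in m, angles in rad, forces in N, time in s.
With the tool pointing down it reaches from about 0.225 to 0.875 m from the base axis. Payload 3.4 kg.
Tool frame: the origin (TCP) lies on the centre line of the jaws, within the pads' length; the fingertips stand 22 mm ahead of it and the grasp point (between the pads) lies 3 mm ahead of it; z points along the fingers, y is the line along which they close (so a half turn about z gives the same grasp; the last joint's range is limited). The gripper opens to 85 mm and grips with 20 to 120 N. Pads are 22 mm wide; open, the fingers measure 114 mm over their backs; the gripper's body (76 mm by 85 mm) begins 54 mm behind the grasp point. The pads swing forward as they close: fully open they stand 13 mm farther back than shut.
Start: joints at [-0.121, 0.276, 1.505, -0, 1.361, -0.121], TCP at [0.575, -0, 0.253] pointing down, gripper open.
Joint ranges: [-2.89, 2.89], [-0.75, 2.08], [0.22, 2.7], [-1.18, 4.32], [0.11, 2.71], [-2.7, 2.7]. Speed limits (rad/s): [2.57, 2.57, 3.14, 3.14, 3.14, 3.14].

## Interface

Orientations are given as a unit quaternion [w, x, y, z].
In Python, from rig import manip gives the robot as it stands.
- The arm moves only by the shell command python3 steer.py [OPENING] [FORCE], which reads ROWS from standard input. ROWS is a JSON list of rows, 1 to 5 of them, each written [[dx, dy, dz], turn]: dx, dy, dz in m, then a turn about the tool's z in rad; each row shifts and turns the commanded pose from where the row before left it, along the tool's axes as they then stand; what a row does not reach is not made up. A row lasts 1/12 s, in which the tool goes at most 0.0417 m and 0.125 rad, less where a joint would pass 70% of its speed; a pose out of reach is approached as far as the arm can. OPENING is the finger opening in m, set as the command begins (- or left out keeps the last). The fingers move at their own pace and stop on an object; FORCE is the grip in N (left out, the last holds). Time passes only in rows, so rows that do not move let the fingers close. It prints the time, the measured TCP pose, the force, the opening and the grip force at its end. Input that does not fit is refused with a message, and nothing moves.
- manip.get_state(): the state, without advancing time (a new reading comes with each control period).
- manip.get_image(name): name is "scene" or "side" or "wrist"; returns a dict with "img" (384x512x3 uint8, red, green, blue), "camera_matrix" (3x3 intrinsics, pixels), "T" (4x4, takes a point from camera to world coordinates); the wrist camera has in their place "hand_eye" (4x4, takes a point from camera to tool coordinates, whose origin is the TCP and whose axes are the flange's). Camera axes: x right, y down, z forward; pixel columns grow to the right and rows downward; lengths in m; the calibration is good to about 2 mm. A picture is of the moment at which its call begins: read the wrist's pose just before it. There is no depth.
- manip.sign_off(): hands the job in; it is judged then, once.
The state is a dict: "clock": time; "qpos": joint angles; "qd": joint speeds; "effort": joint torques, N m; "position": TCP position; "ee_rot": TCP orientation; "contact_force": force on the tool from outside, world axes, zero at the start; "moment": the same for the moment, N m; "width": finger opening in m; "gripper_force": force on a finger pad.
Only numpy, scipy, OpenCV 4.12 (cv2) and the standard library are available. Lean on these libraries where they do the work, as an engineer would, in place of code of your own. Each camera call takes 0.05 s, during which the arm holds its last target. There are 200 camera calls.

## Task

Load every blister bundle from the divided stock bin onto the scoop tray while the tray stands on the bench scale, so that the whole batch is on the scale at once. Then lift the tray by its handle and tip it so that the bundles slide over its open mouth into the cardboard carton. Finish with all the bundles in the carton and the empty tray set back flat on the scale's pan, roughly centred; leave the white jar in the bin and the bottles on the bench where they are.

Things in the scene. Friction and masses are not known exactly. Their poses are not given: they have to be found in the camera images.
- pack1: bundle of blister strips with a rubber band round it, a rigid silver-grey block with rounded white pill blisters on top, 46 x 32 x 34 mm (x, y, z), 35 g; origin at its middle; starts upright in a compartment of the bin, its x axis roughly along the bin's x. There are 4 to 6 bundles, all alike; absent ones read None
- pack2: bundle of blister strips with a rubber band round it, a rigid silver-grey block with rounded white pill blisters on top, 46 x 32 x 34 mm (x, y, z), 35 g; origin at its middle; starts upright in a compartment of the bin, its x axis roughly along the bin's x. There are 4 to 6 bundles, all alike; absent ones read None
- pack3: bundle of blister strips with a rubber band round it, a rigid silver-grey block with rounded white pill blisters on top, 46 x 32 x 34 mm (x, y, z), 35 g; origin at its middle; starts upright in a compartment of the bin, its x axis roughly along the bin's x. There are 4 to 6 bundles, all alike; absent ones read None
- pack4: bundle of blister strips with a rubber band round it, a rigid silver-grey block with rounded white pill blisters on top, 46 x 32 x 34 mm (x, y, z), 35 g; origin at its middle; starts upright in a compartment of the bin, its x axis roughly along the bin's x. There are 4 to 6 bundles, all alike; absent ones read None
- pack5: bundle of blister strips with a rubber band round it, a rigid silver-grey block with rounded white pill blisters on top, 46 x 32 x 34 mm (x, y, z), 35 g; origin at its middle; starts upright in a compartment of the bin, its x axis roughly along the bin's x. There are 4 to 6 bundles, all alike; absent ones read None
- pack6: bundle of blister strips with a rubber band round it, a rigid silver-grey block with rounded white pill blisters on top, 46 x 32 x 34 mm (x, y, z), 35 g; origin at its middle; starts upright in a compartment of the bin, its x axis roughly along the bin's x. There are 4 to 6 bundles, all alike; absent ones read None
- bin: blue plastic stock bin, fixed to the bench, 252 x 190 mm and 22 mm high, eight open compartments (4 along its x, pitch 62 mm; 2 along its y, pitch 93 mm), walls 4 mm thick, floor 4 mm thick, dividers 19 mm high; origin at the centre of its underside. A bundle stands in the bin with its top 38 mm above the bench. Bin and scale swap sides (left or right of the carton) from start to start
- tray: dark sheet-steel scoop tray, loose, 0.28 kg, 200 x 166 mm with walls 28 mm high on three sides, floor 3 mm thick; open mouth at +x where the floor's last 36 mm rise by 10 degrees; straight handle at -x. Origin at the underside of the floor, midway along the 200 mm; z up. Bundles (friction about 0.5 to 0.7) start to slide over the lip at a tilt of roughly 40 to 50 degrees
- tray_handle (a point): grip point of the tray's grey handle, a flat-sided bar 70 mm long (along the tray's x), 18 mm wide (y), 24 mm high (z), centred about here, 140 mm behind and 22 mm above the tray's origin; axes as the tray's
- tray_lip (a point): middle of the tray's pouring lip, 99 mm ahead of and 9 mm above the tray's origin; axes as the tray's
- scale: white bench scale, fixed, 160 mm wide; body from -50 to 150 mm along its x, with a low display (27 mm high) in front of that at -x; square steel pan 160 x 150 mm, its top 55 mm above the bench, centred 50 mm ahead (+x) of the origin; origin on the bench. The tray starts on the pan with its handle out over the display
- pan (a point): centre of the top of the scale's pan, 55 mm above the bench; axes as the scale's
- carton: open cardboard carton, fixed, 250 x 180 mm (x, y) outside, 100 mm high, walls and floor 5 mm (short flaps folded down outside); origin at the centre of its underside
- jar: white plastic jar with a lid, 38 mm across, 58 mm high, standing in one compartment of the bin; not part of the batch; origin at its underside
- bottle_a: white bottle 48 mm across, 95 mm high, standing on the bench beyond the carton; origin at its underside
- bottle_b: as bottle_a, another one

How it is judged:
On the way, in this order (a step that is already met when the one before it is completed fails the run):
1. every bundle lies on the tray, at rest, while the tray stands flat on the scale's pan (horizontal distance between tray and pan below 0.04 m and angle between tray's own z axis and vertical below 0.08 rad and height (world z) of tray between 0.048 and 0.065 m and x of pack1 in the frame of tray between -0.1 and 0.1 m and y of pack1 in the frame of tray between -0.082 and 0.082 m and z of pack1 in the frame of tray between 0.008 and 0.09 m and x of pack2 in the frame of tray between -0.1 and 0.1 m and y of pack2 in the frame of tray between -0.082 and 0.082 m and z of pack2 in the frame of tray between 0.008 and 0.09 m and x of pack3 in the frame of tray between -0.1 and 0.1 m and y of pack3 in the frame of tray between -0.082 and 0.082 m and z of pack3 in the frame of tray between 0.008 and 0.09 m and x of pack4 in the frame of tray between -0.1 and 0.1 m and y of pack4 in the frame of tray between -0.082 and 0.082 m and z of pack4 in the frame of tray between 0.008 and 0.09 m and x of pack5 in the frame of tray between -0.1 and 0.1 m and y of pack5 in the frame of tray between -0.082 and 0.082 m and z of pack5 in the frame of tray between 0.008 and 0.09 m and x of pack6 in the frame of tray between -0.1 and 0.1 m and y of pack6 in the frame of tray between -0.082 and 0.082 m and z of pack6 in the frame of tray between 0.008 and 0.09 m and linear speed of each of pack1, pack2, pack3, pack4, pack5, pack6 below 0.03 m/s), for 0.3 s.
2. the tray is tipped by more than 25 degrees and empty, and bundles have slid into the carton (angle between tray's own z axis and vertical above 0.44 rad and not (x of pack1 in the frame of tray between -0.1 and 0.1 m and y of pack1 in the frame of tray between -0.082 and 0.082 m and z of pack1 in the frame of tray between 0.008 and 0.09 m) and not (x of pack2 in the frame of tray between -0.1 and 0.1 m and y of pack2 in the frame of tray between -0.082 and 0.082 m and z of pack2 in the frame of tray between 0.008 and 0.09 m) and not (x of pack3 in the frame of tray between -0.1 and 0.1 m and y of pack3 in the frame of tray between -0.082 and 0.082 m and z of pack3 in the frame of tray between 0.008 and 0.09 m) and not (x of pack4 in the frame of tray between -0.1 and 0.1 m and y of pack4 in the frame of tray between -0.082 and 0.082 m and z of pack4 in the frame of tray between 0.008 and 0.09 m) and not (x of pack5 in the frame of tray between -0.1 and 0.1 m and y of pack5 in the frame of tray between -0.082 and 0.082 m and z of pack5 in the frame of tray between 0.008 and 0.09 m) and not (x of pack6 in the frame of tray between -0.1 and 0.1 m and y of pack6 in the frame of tray between -0.082 and 0.082 m and z of pack6 in the frame of tray between 0.008 and 0.09 m) and ((x of pack1 in the frame of carton between -0.125 and 0.125 m and y of pack1 in the frame of carton between -0.09 and 0.09 m and z of pack1 in the frame of carton between 0 and 0.095 m) or (x of pack2 in the frame of carton between -0.125 and 0.125 m and y of pack2 in the frame of carton between -0.09 and 0.09 m and z of pack2 in the frame of carton between 0 and 0.095 m) or (x of pack3 in the frame of carton between -0.125 and 0.125 m and y of pack3 in the frame of carton between -0.09 and 0.09 m and z of pack3 in the frame of carton between 0 and 0.095 m) or (x of pack4 in the frame of carton between -0.125 and 0.125 m and y of pack4 in the frame of carton between -0.09 and 0.09 m and z of pack4 in the frame of carton between 0 and 0.095 m) or (x of pack5 in the frame of carton between -0.125 and 0.125 m and y of pack5 in the frame of carton between -0.09 and 0.09 m and z of pack5 in the frame of carton between 0 and 0.095 m) or (x of pack6 in the frame of carton between -0.125 and 0.125 m and y of pack6 in the frame of carton between -0.09 and 0.09 m and z of pack6 in the frame of carton between 0 and 0.095 m))), for 0.1 s.
At the end, for the whole second after the job is handed in: all bundles present lie at rest inside the carton below its rim, and the empty tray stands flat (within 4.5 degrees) on the scale's pan, its origin within 40 mm of the pan's centre (horizontal distance between tray and pan below 0.04 m and angle between tray's own z axis and vertical below 0.08 rad and height (world z) of tray between 0.048 and 0.065 m and x of pack1 in the frame of carton between -0.125 and 0.125 m and y of pack1 in the frame of carton between -0.09 and 0.09 m and z of pack1 in the frame of carton between 0 and 0.095 m and x of pack2 in the frame of carton between -0.125 and 0.125 m and y of pack2 in the frame of carton between -0.09 and 0.09 m and z of pack2 in the frame of carton between 0 and 0.095 m and x of pack3 in the frame of carton between -0.125 and 0.125 m and y of pack3 in the frame of carton between -0.09 and 0.09 m and z of pack3 in the frame of carton between 0 and 0.095 m and x of pack4 in the frame of carton between -0.125 and 0.125 m and y of pack4 in the frame of carton between -0.09 and 0.09 m and z of pack4 in the frame of carton between 0 and 0.095 m and x of pack5 in the frame of carton between -0.125 and 0.125 m and y of pack5 in the frame of carton between -0.09 and 0.09 m and z of pack5 in the frame of carton between 0 and 0.095 m and x of pack6 in the frame of carton between -0.125 and 0.125 m and y of pack6 in the frame of carton between -0.09 and 0.09 m and z of pack6 in the frame of carton between 0 and 0.095 m and linear speed of each of pack1, pack2, pack3, pack4, pack5, pack6 below 0.03 m/s and linear speed of tray below 0.02 m/s); the robot touches nothing.
It fails at once if the white jar is moved by more than 40 mm or tipped over (distance of jar from where it was at the start of the episode above 0.04 m or angle between jar's own z axis and vertical above 0.6 rad).
It fails at once if a white bottle is moved by more than 40 mm or tipped over (distance of bottle_a from where it was at the start of the episode above 0.04 m or angle between bottle_a's own z axis and vertical above 0.6 rad).
It fails at once if a white bottle is moved by more than 40 mm or tipped over (distance of bottle_b from where it was at the start of the episode above 0.04 m or angle between bottle_b's own z axis and vertical above 0.6 rad).
Of pack1, pack2, pack3, pack4, pack5, pack6 only 4 to 6 are there at a start; the rules pass over those that are not, and their reading is None.
At some moment in a run one of pack1, pack2, pack3, pack4, pack5, pack6 may be knocked a few centimetres aside while the robot is not near it.
It also fails if it takes over 210 s, if anything falls off the work surface, if the arm or the gripper's body presses on something with over 40 N, if the wrist force passes 120 N, or if a joint passes its speed limit or range.

## Working session

There is one attempt and no reset: what is moved stays moved. The work goes in short steps, Python scripts to look and compute and a shell command to move; the robot and the scene stay as the last step left them, time stands still between calls to the robot, and variables do not carry over. Pictures are saved under pics/ and viewed, at most 14 in all, crops included, and the job is handed in when it is done.

```bash
ls; mkdir -p pics; python3 - <<'E'
from rig import manip
import cv2, numpy as np
s=manip.get_state(); print(s)
for n in ("scene","side"):
    d=manip.get_image(n); print(n,d["camera_matrix"].tolist(),d["T"].round(4).tolist())
    cv2.imwrite(f"pics/{n}0.png",cv2.cvtColor(d["img"],cv2.COLOR_RGB2BGR))
E
```

```text
pics
rig.py
steer.py
{'clock': 0.0, 'qpos': array([-1.21034166e-01,  2.76553812e-01,  1.50616736e+00, -1.55769354e-05,
        1.36070009e+00, -1.21014242e-01]), 'qd': array([-3.14971037e-04,  1.15013115e-03,  1.97703950e-03,  7.43158959e-05,
        6.32052763e-04, -1.73651080e-03]), 'effort': array([ 6.20495921e-04, -4.16768074e+01, -2.45808578e+01, -1.52056768e-04,
        1.11346930e-02,  1.69860516e-05]), 'position': array([5.74489333e-01, 3.18208501e-05, 2.52449530e-01]), 'ee_rot': array([-7.15136833e-04,  7.07112376e-01,  7.07100595e-01, -5.69723570e-04]), 'contact_force': array([-0.0912769 , -0.06893233,  0.30350069]), 'moment': array([ 0.00935256, -0.03269386, -0.02244707]), 'gripper_force': 0.0, 'width': 0.08553554771413648}
scene [[416.21091463704084, 0.0, 247.83791960410906], [0.0, 416.21091463704084, 186.57008847341595], [0.0, 0.0, 1.0]] [[0.8689, 0.324, -0.3742, 1.0181], [0.495, -0.5724, 0.6537, -0.7456], [-0.0024, -0.7533, -0.6577, 0.8009], [0.0, 0.0, 0.0, 1.0]]
side [[486.5151324984015, 0.0, 253.1582760254716], [0.0, 486.5151324984015, 197.35228564443452], [0.0, 0.0, 1.0]] [[-0.957, -0.2327, 0.1735, 0.3404], [-0.2898, 0.7326, -0.6159, 0.8826], [0.0162, -0.6396, -0.7685, 1.1974], [0.0, 0.0, 0.0, 1.0]]
```
View pics/scene0.png

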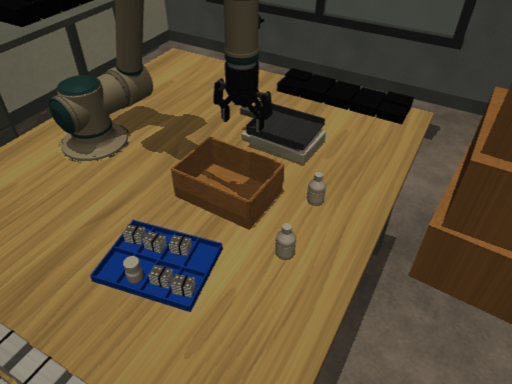

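View pics/side0.png

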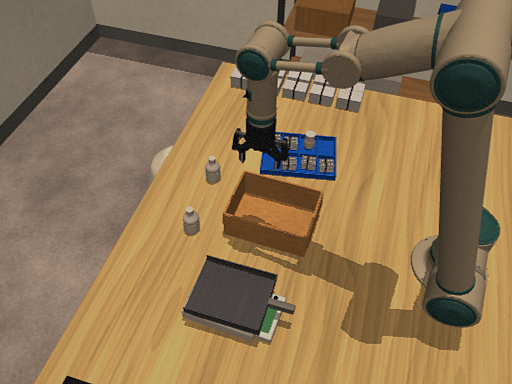

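The scene picture shows the blue bin at about (158,262) with 5 bundles and the jar at (133,268). The carton is at (228,180), and the scale with the tray is at (285,130). The side picture shows the tray at (232,297), with its handle at (282,307) pointing towards the robot.

```bash
cat > h.py <<'E'
import cv2, numpy as np
from scipy.spatial.transform import Rotation as R
from rig import manip
def shot(n):
    s=manip.get_state(); d=manip.get_image(n); K=d["camera_matrix"]
    if n=="wrist":
        w=s["ee_rot"]; T=np.eye(4); T[:3,:3]=R.from_quat([*w[1:],w[0]]).as_matrix(); T[:3,3]=s["position"]; T=T@d["hand_eye"]
    else: T=d["T"]
    return d["img"],K,T
def cast(uv,K,T,z):
    uv=np.atleast_2d(np.array(uv,float)); r=np.c_[uv,np.ones(len(uv))]@np.linalg.inv(K).T@T[:3,:3].T
    return T[:3,3]+r*((z-T[2,3])/r[:,2])[:,None]
def proj(P,K,T):
    p=(np.atleast_2d(P)-T[:3,3])@T[:3,:3]@K.T; return p[:,:2]/p[:,2:]
def save(img,f): cv2.imwrite("pics/"+f,cv2.cvtColor(img,cv2.COLOR_RGB2BGR))
def big(m):
    c,_=cv2.findContours(m.astype(np.uint8),cv2.RETR_EXTERNAL,cv2.CHAIN_APPROX_NONE); return max(c,key=cv2.contourArea)[:,0]
def rect(P): return cv2.minAreaRect(P[:,:2].astype(np.float32)*1000)
E
python3 - <<'E'
from h import *
for n in("scene","side"):
    im,K,T=shot(n); hsv=cv2.cvtColor(im,cv2.COLOR_RGB2HSV)
    h,s,v=cv2.split(hsv)
    b=(h>105)&(h<130)&(s>150)&(v>50); b[:120]=0
    print(n,"bin",rect(cast(big(b),K,T,.02)))
    c=(h<14)&(s>110)&(v>30); c[:130]=0
    cc=big(c); print("carton",rect(cast(cc,K,T,.1)), cv2.approxPolyDP(cc[:,None],6,True)[:,0].tolist())
    if n=="side":
        t=(v<75); t[:250]=0; t[:,:170]=0; t[:,300:]=0; t[350:]=0
        cc=big(t); print("tray",rect(cast(cc,K,T,.083)), cv2.approxPolyDP(cc[:,None],4,True)[:,0].tolist())
im=cv2.resize(im[240:350,170:310],None,fx=5,fy=5,interpolation=cv2.INTER_CUBIC); save(im,"tray.png")
E
```

```text
scene bin ((520.8480834960938, -306.06268310546875), (255.8843994140625, 198.83741760253906), 10.707955360412598)
carton ((1087.8717041015625, 359.8802185058594), (0.0, 0.0), 0.0) [[467, 157]]
side bin ((514.5990600585938, -291.25164794921875), (248.15106201171875, 206.29002380371094), 10.691873550415039)
carton ((591.3807983398438, -73.90856170654297), (10.356589317321777, 7.072724342346191), 86.04304504394531) [[259, 177]]
tray ((521.5650634765625, 311.0490417480469), (175.9130096435547, 263.21435546875), 89.42402648925781) [[184, 308], [255, 334], [268, 306], [293, 311], [266, 304], [256, 330], [254, 325], [247, 327], [249, 322], [242, 326], [241, 318], [236, 324], [231, 320], [241, 293], [246, 296], [242, 289], [247, 292], [247, 284], [252, 288], [244, 312], [258, 296], [261, 300], [252, 303], [255, 310], [250, 313], [255, 310], [259, 315], [252, 305], [259, 301], [260, 307], [264, 294], [270, 297], [276, 275], [207, 255]]
```

View pics/tray.png

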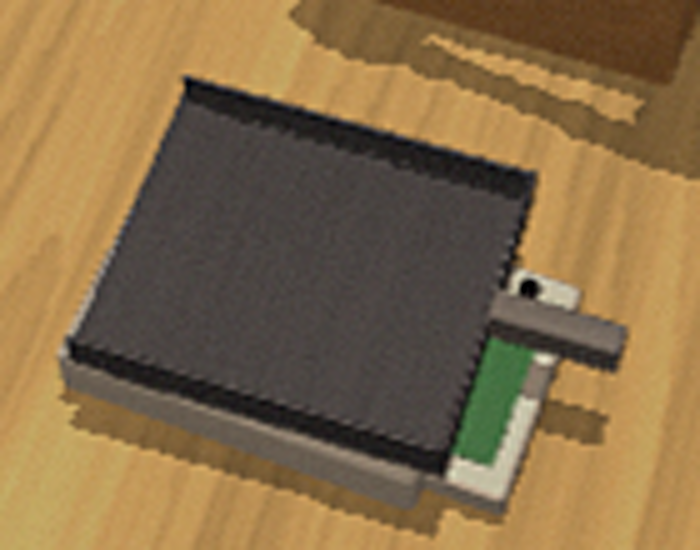

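The crop shows the tray's rim corners at (277,275), (259,334), (207,256) and (184,309) in the side image, with the handle pointing towards the robot. Next I move over the bin.

```bash
echo '[[[-0.04, -0.01, 0], 0], [[-0.04, -0.01, 0], 0], [[-0.04, -0.01, 0], 0], [[-0.04, -0.01, 0], 0], [[-0.04, -0.01, 0], 0]]' | python3 steer.py && echo '[[[-0.035, -0.01, 0], 0], [[-0.035, 0, 0], 0], [[-0.035, 0, 0], 0], [[0, 0, -0.02], -0.125], [[0, 0, -0.02], -0.125]]' | python3 steer.py && echo '[[[0, 0, -0.02], -0.125], [[0, 0, -0.02], -0.125], [[0, 0, -0.02], -0.125], [[0, 0, 0], -0.125], [[0, 0, 0], -0.125]]' | python3 steer.py && echo '[[[0, 0, 0], -0.125], [[0, 0, 0], -0.125], [[0, 0, 0], -0.125], [[0, 0, 0], -0.125], [[0, 0, 0], -0.125]]' | python3 steer.py && echo '[[[0, 0, 0], -0.125], [[0, 0, 0], -0.125], [[0, 0, 0], 0]]' | python3 steer.py
python3 - <<'E'
from h import *
im,K,T=shot("wrist"); print(K.round(1).tolist(),T.round(3).tolist(), manip.get_state()["qpos"]); save(im,"w1.png")
im,K,T=shot("side"); P=cast([[277.4,275],[259.4,334.4],[207.4,255.6],[183.6,309]],K,T,.083); print("tray",P.round(4).tolist(), P.mean(0)); save(im,"side1.png")
print("handle top end",cast([[295,306]],K,T,.089))
E
```

```text
clock: 0.62
position: [0.5242, -0.2015, 0.2532]
ee_rot: [-0.0, 0.707, 0.707, 0.0]
contact_force: [0.6, 1.1, -0.3]
width: 0.0855
gripper_force: 0.0
clock: 1.03
position: [0.5139, -0.307, 0.2917]
ee_rot: [-0.002, 0.612, 0.79, -0.0]
contact_force: [0.3, 0.7, 0.1]
width: 0.0851
gripper_force: 0.0
clock: 1.45
position: [0.5155, -0.3054, 0.3549]
ee_rot: [0.002, 0.338, 0.941, -0.0]
contact_force: [1.4, 0.6, -0.1]
width: 0.0853
gripper_force: 0.0
clock: 1.87
position: [0.5149, -0.3049, 0.353]
ee_rot: [-0.0, 0.032, 0.999, 0.0]
contact_force: [0.0, 0.9, 0.5]
width: 0.0854
gripper_force: 0.0
clock: 2.12
position: [0.5149, -0.3049, 0.353]
ee_rot: [-0.0, -0.09, 0.996, 0.0]
contact_force: [-0.3, -0.5, -0.1]
width: 0.0853
gripper_force: 0.0
[[333.1, 0.0, 254.4], [0.0, 333.1, 189.9], [0.0, 0.0, 1.0]] [[-0.181, 0.939, 0.293, 0.439], [0.984, 0.172, 0.055, -0.319], [0.001, 0.298, -0.954, 0.474], [0.0, 0.0, 0.0, 1.0]] [-6.50909398e-01  2.76318264e-01  1.26283936e+00  2.88997705e-05
  1.60290158e+00 -2.39835118e+00]
tray [[0.454, 0.2248, 0.083], [0.4528, 0.3971, 0.083], [0.6506, 0.2233, 0.083], [0.6524, 0.3891, 0.083]] [0.55245669 0.30858361 0.083     ]
handle top end [[0.38818506 0.30134585 0.089     ]]
```

View pics/w1.png

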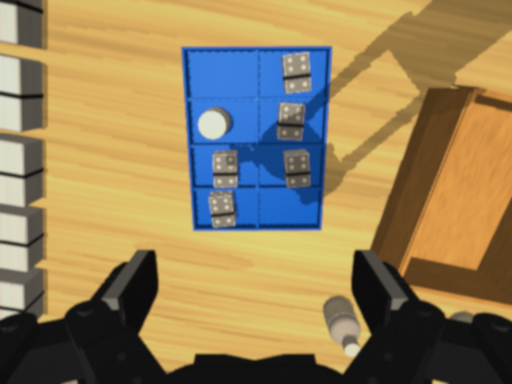

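View pics/side1.png

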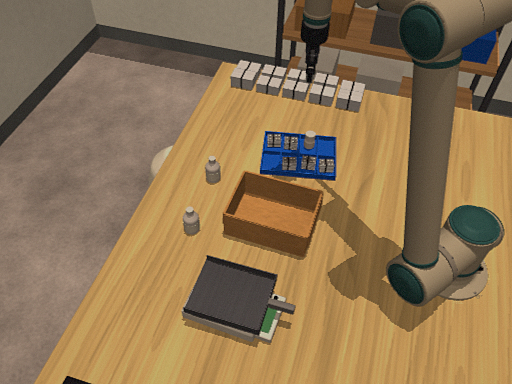

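The wrist picture shows the bin with bundles at about (297,72), (291,121), (297,168), (225,168) and (221,210), and the jar at (213,124). I'll compute their world poses from this.

```bash
cat > packs.py <<'E'
from h import *
def packs(quad=None):
    im,K,T=shot("wrist"); h,s,v=cv2.split(cv2.cvtColor(im,cv2.COLOR_RGB2HSV))
    b=((h>105)&(h<130)&(s>120)&(v>40)).astype(np.uint8); hull=cv2.convexHull(big(b)[:,None])
    print("bin",rect(cast(hull[:,0],K,T,.022)))
    m=np.zeros_like(b); cv2.fillPoly(m,[hull],1); m=cv2.erode(m,np.ones((3,3)))&((s<90)&(v>35)).astype(np.uint8)
    m=cv2.morphologyEx(m,cv2.MORPH_CLOSE,np.ones((3,3)))
    for c in cv2.findContours(m,cv2.RETR_EXTERNAL,cv2.CHAIN_APPROX_NONE)[0]:
        if cv2.contourArea(c)<150: continue
        r=rect(cast(c[:,0],K,T,.038)); print("px",c[:,0].mean(0).round(),"xy %.1f %.1f"%r[0],"size %.0f %.0f ang %.0f"%(*r[1],r[2]))
if __name__=="__main__": packs(); s=manip.get_state(); print(s["position"],s["width"])
E
python3 packs.py
```

```text
bin ((514.52490234375, -301.9416809082031), (248.52947998046875, 187.22299194335938), 10.762513160705566)
px [223. 209.] xy 607.8 -333.4 size 55 35 ang 16
px [225. 169.] xy 550.4 -338.8 size 52 32 ang 9
px [297. 168.] xy 532.4 -243.9 size 52 33 ang 17
px [213. 123.] xy 493.2 -362.5 size 37 43 ang 54
px [290. 121.] xy 473.0 -265.7 size 47 33 ang 7
px [296.  72.] xy 414.3 -271.1 size 46 33 ang 18
[ 0.51496319 -0.30498478  0.35314896] 0.08563353473929208
```

```bash
cat > go.py <<'E'
import sys
from h import *
s=manip.get_state(); w=s["ee_rot"]; A=R.from_quat([*w[1:],w[0]]).as_matrix(); p=s["position"]
print("yaw tool y deg",np.degrees(np.arctan2(A[1,1],A[0,1])).round(2),"w",round(float(s["width"]),4),"q",s["qpos"].round(2)[[0,5]])
for a in sys.argv[1:]:
    t=np.array([float(x) for x in a.split(",")]); print(a,"d_tool",((t-p)@A).round(4)); p=t
E
python3 go.py .414,-.271,.12 .414,-.271,.044 .414,-.271,.20 .494,.272,.2 .494,.272,.1 .494,.272,.2 .473,-.266,.2
```

```text
yaw tool y deg 100.11 w 0.0856 q [-0.65 -2.4 ]
.414,-.271,.12 d_tool [0.0934 0.0511 0.2332]
.414,-.271,.044 d_tool [-0.    -0.     0.076]
.414,-.271,.20 d_tool [ 0.     0.    -0.156]
.494,.272,.2 d_tool [-1.740e-01  5.205e-01  1.000e-04]
.494,.272,.1 d_tool [-0.  -0.   0.1]
.494,.272,.2 d_tool [ 0.   0.  -0.1]
.473,-.266,.2 d_tool [ 1.151e-01 -5.260e-01 -1.000e-04]
```

```bash
echo '[[[0.0156, 0.0085, 0.033], 0], [[0.0156, 0.0085, 0.033], 0], [[0.0156, 0.0085, 0.033], 0], [[0.0156, 0.0085, 0.033], 0], [[0.0156, 0.0085, 0.033], 0]]' | python3 steer.py 0.06 && echo '[[[0.0154, 0.0086, 0.033], 0], [[0, 0, 0.035], 0], [[0, 0, 0], 0]]' | python3 steer.py && python3 go.py .414,-.271,.044
python3 - <<'E'
from h import *
im,K,T=shot("wrist"); save(im,"w2.png")
E
```

```text
clock: 2.68
position: [0.4298, -0.2766, 0.1872]
ee_rot: [0.0, -0.088, 0.996, -0.0]
contact_force: [1.2, -0.2, 0.3]
width: 0.0599
gripper_force: 0.0
clock: 2.93
position: [0.4095, -0.2678, 0.1151]
ee_rot: [-0.004, -0.088, 0.996, 0.005]
contact_force: [-0.3, 1.4, 0.3]
width: 0.0597
gripper_force: 0.0
yaw tool y deg 100.12 w 0.0597 q [-0.72 -2.47]
.414,-.271,.044 d_tool [-0.0045 -0.0047  0.071 ]
```

View pics/w2.png

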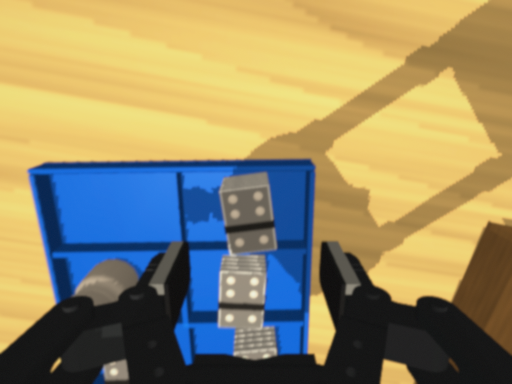

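The bundle's top is at about (250,212), nearly on the centre line between the fingers (column 255). I'll descend and grip it.

```bash
echo '[[[-0.004, -0.004, 0.024], 0], [[0, 0, 0.024], 0], [[0, 0, 0.023], 0], [[0, 0, 0], 0]]' | python3 steer.py && echo '[[[0, 0, 0], 0], [[0, 0, 0], 0], [[0, 0, 0], 0], [[0, 0, 0], 0]]' | python3 steer.py 0.0 30 && echo '[[[0, 0, -0.04], 0], [[0, 0, -0.04], 0], [[0, 0, -0.04], 0], [[0, 0, -0.038], 0], [[0, 0, 0], 0]]' | python3 steer.py && python3 go.py .494,.272,.2
```

```text
clock: 3.32
position: [0.4188, -0.2745, 0.0481]
ee_rot: [-0.001, -0.089, 0.996, 0.001]
contact_force: [-0.4, 0.9, 0.6]
width: 0.0602
gripper_force: 0.0
clock: 3.65
position: [0.4205, -0.2761, 0.0516]
ee_rot: [0.002, -0.089, 0.996, -0.002]
contact_force: [0.6, 0.1, 7.3]
width: 0.0308
gripper_force: 30.7
clock: 4.07
position: [0.4223, -0.2777, 0.2162]
ee_rot: [0.006, -0.089, 0.996, -0.006]
contact_force: [0.9, -0.7, -0.7]
width: 0.0313
gripper_force: 30.2
yaw tool y deg 100.26 w 0.0313 q [-0.72 -2.47]
.494,.272,.2 d_tool [-0.1684  0.5283  0.0108]
```

```bash
echo '[[[-0.012, 0.0378, 0], 0], [[-0.012, 0.0378, 0], 0], [[-0.012, 0.0378, 0], 0], [[-0.012, 0.0378, 0], 0], [[-0.012, 0.0378, 0], 0]]' | python3 steer.py && echo '[[[-0.012, 0.0378, 0], 0], [[-0.012, 0.0378, 0], 0], [[-0.012, 0.0378, 0], 0], [[-0.012, 0.0378, 0], 0], [[-0.012, 0.0378, 0], 0]]' | python3 steer.py && echo '[[[-0.012, 0.0378, 0], 0], [[-0.012, 0.0378, 0], 0], [[-0.012, 0.0378, 0], 0], [[-0.012, 0.0378, 0], 0], [[0, 0, 0], 0]]' | python3 steer.py && python3 go.py .494,.272,.2
python3 - <<'E'
from h import *
im,K,T=shot("wrist"); save(im,"w3.png"); np.savez("w3.npz",im=im,K=K,T=T)
E
```

```text
clock: 4.48
position: [0.4438, -0.0763, 0.2081]
ee_rot: [0.001, -0.089, 0.996, -0.0]
contact_force: [0.2, 0.2, -0.2]
width: 0.0307
gripper_force: 30.2
clock: 4.9
position: [0.4692, 0.1207, 0.2082]
ee_rot: [0.001, -0.09, 0.996, -0.0]
contact_force: [1.5, -0.4, -0.2]
width: 0.031
gripper_force: 30.2
clock: 5.32
position: [0.4906, 0.2831, 0.208]
ee_rot: [0.002, -0.092, 0.996, 0.003]
contact_force: [0.1, 0.2, 0.1]
width: 0.0309
gripper_force: 30.3
yaw tool y deg 100.55 w 0.0309 q [ 0.4  -1.36]
.494,.272,.2 d_tool [-0.0013 -0.0115  0.0079]
```

View pics/w3.png

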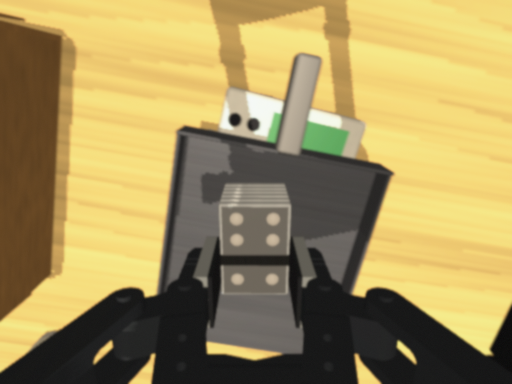

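The wrist picture shows the bundle firmly held. The tray's rear rim corners are at (183,128) and (390,172), and the handle runs from (290,150) to (309,57). I'll work out the tray's pose.

```bash
python3 - <<'E'
from h import *
d=np.load("w3.npz"); K,T=d["K"],d["T"]
C=cast([[183,128],[390,172]],K,T,.083); H=cast([[289,149],[309,56]],K,T,.089)
print(C.round(4),H.round(4))
e=C[1]-C[0]; yaw=np.arctan2(-e[0],e[1]); h=H[0]-H[1]; print(np.degrees(yaw),np.linalg.norm(e),np.degrees(np.arctan2(h[1],h[0])))
u=np.array([np.cos(yaw),np.sin(yaw)]); v=np.array([-u[1],u[0]]); c=C.mean(0)[:2]+.1*u; print("tray c",c)
for x in(-.066,-.012,.042):
  for y in(-.035,.035): print(x,y,(c+x*u+y*v).round(3))
E
python3 go.py .494,.272,.2
```

```text
[[0.4532 0.2237 0.083 ]
 [0.4575 0.3824 0.083 ]] [[0.4533 0.3021 0.089 ]
 [0.3894 0.3018 0.089 ]]
-1.5380823198583369 0.15881611022615752 0.27130722949588687
tray c [0.5553235  0.30036632]
-0.066 -0.035 [0.488 0.267]
-0.066 0.035 [0.49  0.337]
-0.012 -0.035 [0.542 0.266]
-0.012 0.035 [0.544 0.336]
0.042 -0.035 [0.596 0.264]
0.042 0.035 [0.598 0.334]
yaw tool y deg 100.54 w 0.0311 q [ 0.39 -1.36]
.494,.272,.2 d_tool [-0.0027 -0.0081  0.0077]
```

```bash
echo '[[[-0.005, -0.012, 0.033], 0], [[0, 0, 0.033], 0], [[0, 0, 0.03], 0], [[0, 0, 0], 0], [[0, 0, 0], 0]]' | python3 steer.py && python3 go.py .496,.267,.105
```

```text
clock: 5.78
position: [0.4958, 0.2637, 0.1109]
ee_rot: [-0.001, -0.089, 0.996, -0.001]
contact_force: [0.3, -0.5, 0.3]
width: 0.0309
gripper_force: 31.1
yaw tool y deg 100.21 w 0.0309 q [ 0.37 -1.38]
.496,.267,.105 d_tool [-0.0008  0.0032  0.0059]
```

```bash
echo '[[[0, 0.002, 0.004], 0], [[0, 0, 0.003], 0], [[0, 0, 0], 0]]' | python3 steer.py && echo '[[[0, 0, 0], 0], [[0, 0, 0], 0], [[0, 0, 0], 0]]' | python3 steer.py 0.052 && echo '[[[0, 0, -0.035], 0], [[0, 0, -0.035], 0], [[0, 0, -0.03], 0], [[0, 0, 0], 0]]' | python3 steer.py && python3 go.py .473,-.265,.2 .473,-.265,.046
```

```text
clock: 6.03
position: [0.4971, 0.2673, 0.1056]
ee_rot: [0.001, -0.089, 0.996, 0.0]
contact_force: [0.2, 0.6, 0.4]
width: 0.0309
gripper_force: 31.2
clock: 6.28
position: [0.4966, 0.2673, 0.105]
ee_rot: [0.001, -0.09, 0.996, 0.0]
contact_force: [-0.6, -0.7, 0.1]
width: 0.0521
gripper_force: 0.0
clock: 6.62
position: [0.4999, 0.2686, 0.2112]
ee_rot: [0.006, -0.09, 0.996, 0.002]
contact_force: [-0.3, 0.7, 1.0]
width: 0.0521
gripper_force: 0.0
yaw tool y deg 100.28 w 0.0521 q [ 0.37 -1.38]
.473,-.265,.2 d_tool [ 0.1218 -0.5203  0.0083]
.473,-.265,.046 d_tool [ 0.002  -0.0004  0.154 ]
```

```bash
echo '[[[0.0087, -0.0372, 0], 0], [[0.0087, -0.0372, 0], 0], [[0.0087, -0.0372, 0], 0], [[0.0087, -0.0372, 0], 0], [[0.0087, -0.0372, 0], 0]]' | python3 steer.py 0.06 && echo '[[[0.0087, -0.0372, 0], 0], [[0.0087, -0.0372, 0], 0], [[0.0087, -0.0372, 0], 0], [[0.0087, -0.0372, 0], 0], [[0.0087, -0.0372, 0], 0]]' | python3 steer.py && echo '[[[0.0087, -0.0372, 0], 0], [[0.0087, -0.0372, 0], 0], [[0.0087, -0.0372, 0], 0], [[0.0087, -0.0372, 0.03], 0], [[0, 0, 0.03], 0]]' | python3 steer.py && echo '[[[0, 0, 0], 0]]' | python3 steer.py && python3 go.py .473,-.265,.046 && python3 packs.py
```

```text
clock: 7.03
position: [0.4861, 0.0749, 0.2043]
ee_rot: [0.0, -0.09, 0.996, -0.0]
contact_force: [-0.4, -0.5, -0.2]
width: 0.0599
gripper_force: 0.0
clock: 7.45
position: [0.4765, -0.1161, 0.2043]
ee_rot: [0.0, -0.09, 0.996, -0.0]
contact_force: [1.5, 0.4, -1.0]
width: 0.0599
gripper_force: 0.0
clock: 7.87
position: [0.4717, -0.2695, 0.1502]
ee_rot: [0.003, -0.087, 0.996, -0.005]
contact_force: [0.2, 1.1, 0.4]
width: 0.0607
gripper_force: 0.0
clock: 7.95
position: [0.4663, -0.2614, 0.1436]
ee_rot: [-0.004, -0.088, 0.996, 0.003]
contact_force: [-1.9, 1.2, -0.5]
width: 0.0597
gripper_force: 0.0
yaw tool y deg 100.07 w 0.0597 q [-0.64 -2.39]
.473,-.265,.046 d_tool [-0.0067 -0.0054  0.0975]
bin ((513.381591796875, -301.7730407714844), (247.2180938720703, 187.91554260253906), 10.757048606872559)
px [262. 277.] xy 527.4 -244.1 size 60 33 ang 17
px [150. 273.] xy 538.4 -333.2 size 48 64 ang 86
px [109. 212.] xy 494.9 -362.0 size 40 67 ang 44
px [248. 203.] xy 469.5 -264.7 size 53 32 ang 7
[ 0.46724021 -0.26078971  0.14579132] 0.0598963543290177
```

```bash
echo '[[[-0.006, -0.005, 0.035], 0], [[0, 0, 0.035], 0], [[0, 0, 0.028], 0], [[0, 0, 0], 0], [[0, 0, 0], 0]]' | python3 steer.py && echo '[[[0, 0, 0], 0], [[0, 0, 0], 0], [[0, 0, 0], 0], [[0, 0, 0], 0]]' | python3 steer.py 0.0 30 && echo '[[[0, 0, -0.04], 0], [[0, 0, -0.04], 0], [[0, 0, -0.04], 0], [[0, 0, -0.038], 0], [[0, 0, 0], 0]]' | python3 steer.py && python3 go.py .497,.337,.2
```

```text
clock: 8.42
position: [0.4765, -0.2644, 0.051]
ee_rot: [-0.0, -0.09, 0.996, 0.001]
contact_force: [0.1, 0.0, 0.6]
width: 0.0597
gripper_force: 0.0
clock: 8.75
position: [0.4781, -0.2663, 0.0533]
ee_rot: [0.002, -0.09, 0.996, -0.002]
contact_force: [-0.0, 1.5, 6.1]
width: 0.0308
gripper_force: 29.7
clock: 9.17
position: [0.4804, -0.2683, 0.2183]
ee_rot: [0.007, -0.09, 0.996, -0.006]
contact_force: [1.0, -0.8, 0.6]
width: 0.0312
gripper_force: 30.3
yaw tool y deg 100.27 w 0.0312 q [-0.64 -2.39]
.497,.337,.2 d_tool [-0.1242  0.5928  0.0119]
```

```bash
echo '[[[-0.0078, 0.037, 0], 0], [[-0.0078, 0.037, 0], 0], [[-0.0078, 0.037, 0], 0], [[-0.0078, 0.037, 0], 0], [[-0.0078, 0.037, 0], 0]]' | python3 steer.py && echo '[[[-0.0078, 0.037, 0], 0], [[-0.0078, 0.037, 0], 0], [[-0.0078, 0.037, 0], 0], [[-0.0078, 0.037, 0], 0], [[-0.0078, 0.037, 0], 0]]' | python3 steer.py && echo '[[[-0.0078, 0.037, 0], 0], [[-0.0078, 0.037, 0], 0], [[-0.0078, 0.037, 0], 0], [[-0.0078, 0.037, 0], 0], [[-0.0078, 0.037, 0], 0]]' | python3 steer.py && echo '[[[-0.0078, 0.037, 0], 0], [[0, 0, 0.034], 0], [[0, 0, 0.034], 0], [[0, 0, 0], 0], [[0, 0, 0], 0]]' | python3 steer.py && python3 go.py .497,.337,.107
```

```text
clock: 9.58
position: [0.4816, -0.075, 0.2097]
ee_rot: [0.001, -0.089, 0.996, -0.0]
contact_force: [1.0, 0.4, -0.4]
width: 0.0308
gripper_force: 30.3
clock: 10.0
position: [0.487, 0.1144, 0.2098]
ee_rot: [0.001, -0.089, 0.996, -0.0]
contact_force: [1.2, 0.5, -0.6]
width: 0.0306
gripper_force: 30.3
clock: 10.42
position: [0.4924, 0.3035, 0.2098]
ee_rot: [0.001, -0.09, 0.996, 0.0]
contact_force: [0.8, -1.0, 0.1]
width: 0.0306
gripper_force: 30.3
clock: 10.83
position: [0.4925, 0.3388, 0.1399]
ee_rot: [-0.002, -0.09, 0.996, -0.001]
contact_force: [-1.1, -0.5, 0.2]
width: 0.0309
gripper_force: 30.3
yaw tool y deg 100.29 w 0.0309 q [ 0.49 -1.26]
.497,.337,.107 d_tool [-0.0042 -0.0026  0.0329]
```

```bash
echo '[[[-0.004, -0.002, 0.017], 0], [[0, 0, 0.014], 0], [[0, 0, 0], 0], [[0, 0, 0], 0]]' | python3 steer.py && echo '[[[0, 0, 0], 0], [[0, 0, 0], 0], [[0, 0, 0], 0]]' | python3 steer.py 0.05 && echo '[[[0, 0, -0.035], 0], [[0, 0, -0.035], 0], [[0, 0, -0.03], 0], [[0, 0, 0], 0], [[0, 0, 0], 0]]' | python3 steer.py && python3 go.py .535,-.243,.2 .535,-.243,.047
python3 - <<'E'
from h import *
im,K,T=shot("wrist"); save(im,"w4.png")
E
```

```text
clock: 11.17
position: [0.4989, 0.3379, 0.1115]
ee_rot: [0.001, -0.089, 0.996, 0.0]
contact_force: [0.0, 0.3, -0.1]
width: 0.031
gripper_force: 30.3
clock: 11.42
position: [0.4988, 0.3384, 0.1112]
ee_rot: [0.001, -0.089, 0.996, 0.001]
contact_force: [-0.1, -0.5, -0.5]
width: 0.0501
gripper_force: 0.0
clock: 11.83
position: [0.4992, 0.3387, 0.2126]
ee_rot: [0.003, -0.09, 0.996, 0.001]
contact_force: [-0.2, -0.2, -0.5]
width: 0.05
gripper_force: 0.0
yaw tool y deg 100.27 w 0.05 q [ 0.48 -1.27]
.535,-.243,.2 d_tool [ 0.0686 -0.5788  0.0112]
.535,-.243,.047 d_tool [ 0.0009 -0.0003  0.153 ]
```

View pics/w4.png

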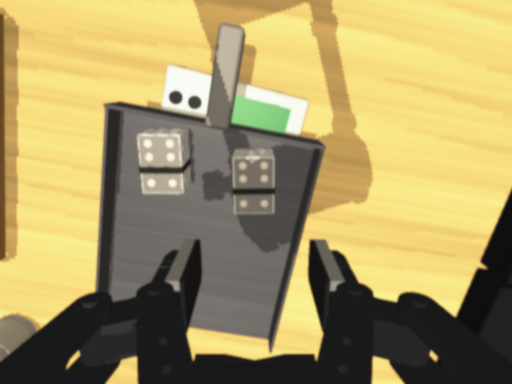

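Both bundles stand in the tray, at (163,160) and (253,180). Next is bundle C.

```bash
echo '[[[0.0043, -0.0362, 0], 0], [[0.0043, -0.0362, 0], 0], [[0.0043, -0.0362, 0], 0], [[0.0043, -0.0362, 0], 0], [[0.0043, -0.0362, 0], 0]]' | python3 steer.py 0.06 && echo '[[[0.0043, -0.0362, 0], 0], [[0.0043, -0.0362, 0], 0], [[0.0043, -0.0362, 0], 0], [[0.0043, -0.0362, 0], 0], [[0.0043, -0.0362, 0], 0]]' | python3 steer.py && echo '[[[0.0043, -0.0362, 0], 0], [[0.0043, -0.0362, 0], 0], [[0.0043, -0.0362, 0], 0], [[0.0043, -0.0362, 0], 0], [[0.0043, -0.0362, 0], 0]]' | python3 steer.py && echo '[[[0.0043, -0.0362, 0], 0], [[0, 0, 0.03], 0], [[0, 0, 0.03], 0], [[0, 0, 0], 0], [[0, 0, 0], 0]]' | python3 steer.py  && python3 packs.py && python3 go.py .535,-.243,.047
```

```text
clock: 12.3
position: [0.5077, 0.1545, 0.2079]
ee_rot: [-0.002, -0.09, 0.996, -0.0]
contact_force: [0.3, 0.5, 0.6]
width: 0.0599
gripper_force: 0.0
clock: 12.72
position: [0.5188, -0.0273, 0.208]
ee_rot: [-0.002, -0.089, 0.996, 0.0]
contact_force: [0.9, 0.1, -0.2]
width: 0.0599
gripper_force: 0.0
clock: 13.13
position: [0.5301, -0.209, 0.2078]
ee_rot: [-0.001, -0.089, 0.996, 0.001]
contact_force: [0.4, 0.8, -0.7]
width: 0.06
gripper_force: 0.0
clock: 13.55
position: [0.5315, -0.2431, 0.1469]
ee_rot: [-0.003, -0.089, 0.996, 0.002]
contact_force: [0.6, -0.1, 1.2]
width: 0.06
gripper_force: 0.0
bin ((524.5807495117188, -300.26959228515625), (231.16209411621094, 188.10299682617188), 10.73822021484375)
px [135. 239.] xy 577.4 -323.8 size 111 69 ang 11
px [254. 198.] xy 532.0 -243.4 size 52 32 ang 16
px [ 87. 115.] xy 494.5 -362.3 size 39 58 ang 14
[ 0.53305234 -0.24367814  0.14893018] 0.059919038100630935
yaw tool y deg 100.28 w 0.0599 q [-0.55 -2.3 ]
.535,-.243,.047 d_tool [-0.0022  0.0002  0.1019]
```

```bash
echo '[[[-0.002, 0, 0.035], 0], [[0, 0, 0.035], 0], [[0, 0, 0.03], 0], [[0, 0, 0], 0], [[0, 0, 0], 0]]' | python3 steer.py && echo '[[[0, 0, 0], 0], [[0, 0, 0], 0], [[0, 0, 0], 0], [[0, 0, 0], 0]]' | python3 steer.py 0.0 30 && echo '[[[0, 0, -0.04], 0], [[0, 0, -0.04], 0], [[0, 0, -0.04], 0], [[0, 0, -0.038], 0], [[0, 0, 0], 0]]' | python3 steer.py && python3 go.py .550,.267,.2
```

```text
clock: 14.02
position: [0.5357, -0.2433, 0.05]
ee_rot: [-0.0, -0.09, 0.996, 0.0]
contact_force: [0.1, -0.0, -0.1]
width: 0.0603
gripper_force: 0.0
clock: 14.35
position: [0.5374, -0.2447, 0.0527]
ee_rot: [0.002, -0.09, 0.996, -0.002]
contact_force: [-0.2, 0.5, 7.2]
width: 0.0309
gripper_force: 29.5
clock: 14.77
position: [0.5397, -0.2463, 0.2179]
ee_rot: [0.008, -0.09, 0.996, -0.006]
contact_force: [1.3, -0.9, 0.8]
width: 0.031
gripper_force: 30.0
yaw tool y deg 100.27 w 0.031 q [-0.55 -2.3 ]
.550,.267,.2 d_tool [-0.1014  0.5034  0.013 ]
```

```bash
echo '[[[-0.0072, 0.036, 0], 0], [[-0.0072, 0.036, 0], 0], [[-0.0072, 0.036, 0], 0], [[-0.0072, 0.036, 0], 0], [[-0.0072, 0.036, 0], 0]]' | python3 steer.py && echo '[[[-0.0072, 0.036, 0], 0], [[-0.0072, 0.036, 0], 0], [[-0.0072, 0.036, 0], 0], [[-0.0072, 0.036, 0], 0], [[-0.0072, 0.036, 0], 0]]' | python3 steer.py && echo '[[[-0.0072, 0.036, 0], 0], [[-0.0072, 0.036, 0], 0], [[-0.0072, 0.036, 0], 0], [[-0.0072, 0.036, 0], 0], [[0, 0, 0.034], 0]]' | python3 steer.py && echo '[[[0, 0, 0.034], 0], [[0, 0, 0], 0], [[0, 0, 0], 0]]' | python3 steer.py && python3 go.py .550,.267,.107
```

```text
clock: 15.18
position: [0.5388, -0.0588, 0.2089]
ee_rot: [0.001, -0.089, 0.996, -0.0]
contact_force: [-0.3, 1.1, -0.5]
width: 0.0306
gripper_force: 30.0
clock: 15.6
position: [0.5421, 0.1251, 0.2089]
ee_rot: [0.001, -0.089, 0.996, -0.0]
contact_force: [1.2, 1.1, -1.0]
width: 0.0309
gripper_force: 30.0
clock: 16.02
position: [0.5496, 0.2787, 0.1809]
ee_rot: [0.009, -0.092, 0.996, 0.005]
contact_force: [2.2, 1.3, -0.6]
width: 0.031
gripper_force: 30.0
clock: 16.27
position: [0.5437, 0.2698, 0.139]
ee_rot: [-0.002, -0.09, 0.996, -0.0]
contact_force: [0.3, -0.4, -0.0]
width: 0.0315
gripper_force: 30.0
yaw tool y deg 100.29 w 0.0315 q [ 0.35 -1.4 ]
.550,.267,.107 d_tool [-0.0058 -0.0039  0.0319]
```

```bash
echo '[[[-0.005, -0.004, 0.017], 0], [[0, 0, 0.015], 0], [[0, 0, 0], 0], [[0, 0, 0], 0]]' | python3 steer.py && echo '[[[0, 0, 0], 0], [[0, 0, 0], 0], [[0, 0, 0], 0]]' | python3 steer.py 0.05 && echo '[[[0, 0, -0.035], 0], [[0, 0, -0.035], 0], [[0, 0, -0.03], 0], [[0, 0, 0], 0], [[0, 0, 0], 0]]' | python3 steer.py && python3 go.py .553,-.338,.2
```

```text
clock: 16.6
position: [0.5514, 0.2668, 0.1095]
ee_rot: [0.001, -0.089, 0.996, 0.0]
contact_force: [0.8, 0.8, -0.9]
width: 0.031
gripper_force: 30.0
clock: 16.85
position: [0.5513, 0.2673, 0.1093]
ee_rot: [0.001, -0.089, 0.996, 0.0]
contact_force: [-0.1, 0.1, -0.8]
width: 0.0499
gripper_force: 0.0
clock: 17.27
position: [0.5518, 0.2676, 0.2107]
ee_rot: [0.003, -0.09, 0.996, 0.001]
contact_force: [-0.8, 0.1, -0.1]
width: 0.0501
gripper_force: 0.0
yaw tool y deg 100.27 w 0.0501 q [ 0.34 -1.41]
.553,-.338,.2 d_tool [ 0.1069 -0.5961  0.0095]
```

```bash
echo '[[[0.0067, -0.0373, 0], 0], [[0.0067, -0.0373, 0], 0], [[0.0067, -0.0373, 0], 0], [[0.0067, -0.0373, 0], 0], [[0.0067, -0.0373, 0], 0]]' | python3 steer.py 0.06 && echo '[[[0.0067, -0.0373, 0], 0], [[0.0067, -0.0373, 0], 0], [[0.0067, -0.0373, 0], 0], [[0.0067, -0.0373, 0], 0], [[0.0067, -0.0373, 0], 0]]' | python3 steer.py && echo '[[[0.0067, -0.0373, 0], 0], [[0.0067, -0.0373, 0], 0], [[0.0067, -0.0373, 0], 0], [[0.0067, -0.0373, 0], 0], [[0.0067, -0.0373, 0], 0]]' | python3 steer.py && echo '[[[0.0067, -0.0373, 0], 0], [[0, 0, 0.03], 0], [[0, 0, 0.03], 0], [[0, 0, 0], 0], [[0, 0, 0], 0]]' | python3 steer.py  && python3 packs.py && python3 go.py .553,-.338,.047
```

```text
clock: 17.68
position: [0.5495, 0.0761, 0.2062]
ee_rot: [-0.001, -0.09, 0.996, 0.0]
contact_force: [0.7, 0.1, 0.6]
width: 0.0603
gripper_force: 0.0
clock: 18.1
position: [0.5498, -0.1134, 0.2063]
ee_rot: [-0.001, -0.089, 0.996, 0.001]
contact_force: [0.5, 0.5, 0.6]
width: 0.06
gripper_force: 0.0
clock: 18.52
position: [0.5502, -0.3027, 0.2061]
ee_rot: [-0.001, -0.089, 0.996, 0.001]
contact_force: [1.7, 0.3, 0.1]
width: 0.0599
gripper_force: 0.0
clock: 18.93
position: [0.5496, -0.3381, 0.1449]
ee_rot: [-0.002, -0.089, 0.996, 0.002]
contact_force: [0.1, -0.6, 0.2]
width: 0.0604
gripper_force: 0.0
bin ((526.28125, -300.66754150390625), (230.3692169189453, 190.1571502685547), 10.337004661560059)
px [343. 270.] xy 593.9 -258.1 size 55 19 ang 27
px [248. 233.] xy 580.0 -337.6 size 113 39 ang 7
px [232. 116.] xy 495.1 -363.6 size 39 39 ang 10
[ 0.55104714 -0.33879583  0.14703973] 0.05975088949274405
yaw tool y deg 100.28 w 0.0598 q [-0.66 -2.41]
.553,-.338,.047 d_tool [-0.0022  0.0003  0.1   ]
```

```bash
echo '[[[-0.002, 0, 0.035], 0], [[0, 0, 0.035], 0], [[0, 0, 0.028], 0], [[0, 0, 0], 0], [[0, 0, 0], 0]]' | python3 steer.py && echo '[[[0, 0, 0], 0], [[0, 0, 0], 0], [[0, 0, 0], 0], [[0, 0, 0], 0]]' | python3 steer.py 0.0 30 && echo '[[[0, 0, -0.04], 0], [[0, 0, -0.04], 0], [[0, 0, -0.04], 0], [[0, 0, -0.038], 0], [[0, 0, 0], 0]]' | python3 steer.py && python3 go.py .550,.337,.2
```

```text
clock: 19.4
position: [0.5537, -0.3385, 0.0502]
ee_rot: [-0.0, -0.09, 0.996, 0.0]
contact_force: [0.4, -0.5, 0.7]
width: 0.06
gripper_force: 0.0
clock: 19.73
position: [0.5552, -0.3401, 0.0528]
ee_rot: [0.002, -0.089, 0.996, -0.002]
contact_force: [-0.4, 1.2, 7.3]
width: 0.0308
gripper_force: 30.7
clock: 20.15
position: [0.5571, -0.3418, 0.2184]
ee_rot: [0.007, -0.09, 0.996, -0.006]
contact_force: [0.9, -1.1, 0.9]
width: 0.0309
gripper_force: 30.1
yaw tool y deg 100.27 w 0.0309 q [-0.66 -2.41]
.550,.337,.2 d_tool [-0.1139  0.6694  0.0105]
```

```bash
echo '[[[-0.0065, 0.037, 0], 0], [[-0.0065, 0.037, 0], 0], [[-0.0065, 0.037, 0], 0], [[-0.0065, 0.037, 0], 0], [[-0.0065, 0.037, 0], 0]]' | python3 steer.py && echo '[[[-0.0065, 0.037, 0], 0], [[-0.0065, 0.037, 0], 0], [[-0.0065, 0.037, 0], 0], [[-0.0065, 0.037, 0], 0], [[-0.0065, 0.037, 0], 0]]' | python3 steer.py && echo '[[[-0.0065, 0.037, 0], 0], [[-0.0065, 0.037, 0], 0], [[-0.0065, 0.037, 0], 0], [[-0.0065, 0.037, 0], 0], [[-0.0065, 0.037, 0], 0]]' | python3 steer.py && echo '[[[-0.0065, 0.037, 0], 0], [[-0.0065, 0.037, 0], 0], [[-0.0065, 0.037, 0], 0], [[0, 0, 0.034], 0], [[0, 0, 0.034], 0]]' | python3 steer.py && echo '[[[0, 0, 0], 0], [[0, 0, 0], 0]]' | python3 steer.py && python3 go.py .550,.337,.107
```

```text
clock: 20.57
position: [0.5521, -0.1496, 0.2085]
ee_rot: [0.001, -0.089, 0.996, -0.0]
contact_force: [0.4, 0.4, 0.0]
width: 0.031
gripper_force: 30.1
clock: 20.98
position: [0.5511, 0.0385, 0.2087]
ee_rot: [0.001, -0.089, 0.996, -0.0]
contact_force: [0.5, -0.1, -1.3]
width: 0.0304
gripper_force: 30.1
clock: 21.4
position: [0.5501, 0.2264, 0.2087]
ee_rot: [0.001, -0.09, 0.996, 0.0]
contact_force: [0.7, 0.1, -0.7]
width: 0.0312
gripper_force: 30.1
clock: 21.82
position: [0.5514, 0.341, 0.1421]
ee_rot: [0.004, -0.091, 0.996, 0.002]
contact_force: [0.2, -0.1, -1.2]
width: 0.0311
gripper_force: 30.1
clock: 21.98
position: [0.5485, 0.3368, 0.1386]
ee_rot: [-0.002, -0.09, 0.996, -0.001]
contact_force: [0.2, 0.4, -0.1]
width: 0.0308
gripper_force: 30.1
yaw tool y deg 100.28 w 0.0308 q [ 0.44 -1.31]
.550,.337,.107 d_tool [-0.0016 -0.      0.0316]
```

```bash
echo '[[[-0.001, 0, 0.016], 0], [[0, 0, 0.015], 0], [[0, 0, 0], 0], [[0, 0, 0], 0]]' | python3 steer.py && echo '[[[0, 0, 0], 0], [[0, 0, 0], 0], [[0, 0, 0], 0]]' | python3 steer.py 0.05 && echo '[[[0, 0, -0.035], 0], [[0, 0, -0.035], 0], [[0, 0, -0.03], 0], [[0, 0, 0], 0], [[0, 0, 0], 0]]' | python3 steer.py && python3 go.py .612,-.333,.2
python3 - <<'E'
from h import *
im,K,T=shot("wrist"); save(im,"w5.png")
E
```

```text
clock: 22.32
position: [0.5517, 0.3372, 0.1105]
ee_rot: [0.001, -0.089, 0.996, 0.0]
contact_force: [-0.3, 0.6, 0.6]
width: 0.0308
gripper_force: 30.1
clock: 22.57
position: [0.5517, 0.3377, 0.1103]
ee_rot: [0.001, -0.089, 0.996, 0.001]
contact_force: [0.3, 0.7, 0.6]
width: 0.05
gripper_force: 0.0
clock: 22.98
position: [0.552, 0.3381, 0.2119]
ee_rot: [0.003, -0.089, 0.996, 0.001]
contact_force: [0.9, 0.8, -0.2]
width: 0.0497
gripper_force: 0.0
yaw tool y deg 100.27 w 0.0497 q [ 0.44 -1.31]
.612,-.333,.2 d_tool [ 0.0607 -0.671   0.0104]
```

View pics/w5.png

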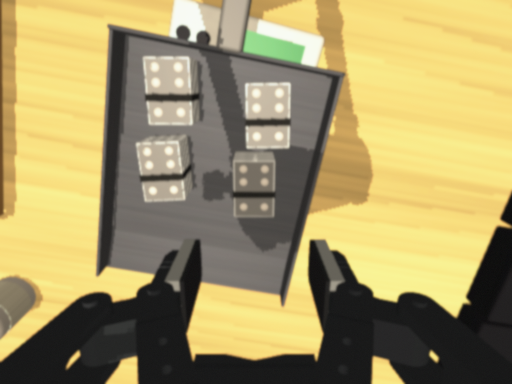

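Four bundles stand in the tray in two rows. One is left, at about (.612, -.333).

```bash
echo '[[[0.0034, -0.0373, 0], 0], [[0.0034, -0.0373, 0], 0], [[0.0034, -0.0373, 0], 0], [[0.0034, -0.0373, 0], 0], [[0.0034, -0.0373, 0], 0]]' | python3 steer.py 0.06 && echo '[[[0.0034, -0.0373, 0], 0], [[0.0034, -0.0373, 0], 0], [[0.0034, -0.0373, 0], 0], [[0.0034, -0.0373, 0], 0], [[0.0034, -0.0373, 0], 0]]' | python3 steer.py && echo '[[[0.0034, -0.0373, 0], 0], [[0.0034, -0.0373, 0], 0], [[0.0034, -0.0373, 0], 0], [[0.0034, -0.0373, 0], 0], [[0.0034, -0.0373, 0], 0]]' | python3 steer.py && echo '[[[0.0034, -0.0373, 0], 0], [[0.0034, -0.0373, 0], 0], [[0.0034, -0.0373, 0], 0], [[0, 0, 0.03], 0], [[0, 0, 0.03], 0]]' | python3 steer.py  && echo '[[[0, 0, 0], 0], [[0, 0, 0], 0]]' | python3 steer.py && python3 packs.py && python3 go.py .612,-.333,.047
```

```text
clock: 23.45
position: [0.5659, 0.1492, 0.2067]
ee_rot: [-0.002, -0.09, 0.996, -0.0]
contact_force: [0.3, 0.5, -0.2]
width: 0.06
gripper_force: 0.0
clock: 23.87
position: [0.5825, -0.0372, 0.2068]
ee_rot: [-0.002, -0.089, 0.996, 0.001]
contact_force: [1.0, 1.1, 0.2]
width: 0.0599
gripper_force: 0.0
clock: 24.28
position: [0.5991, -0.2236, 0.2066]
ee_rot: [-0.002, -0.089, 0.996, 0.001]
contact_force: [0.2, 0.3, 0.1]
width: 0.06
gripper_force: 0.0
clock: 24.7
position: [0.6104, -0.3374, 0.1476]
ee_rot: [0.001, -0.088, 0.996, -0.001]
contact_force: [-0.3, 0.6, -0.5]
width: 0.0598
gripper_force: 0.0
clock: 24.87
position: [0.6082, -0.333, 0.1452]
ee_rot: [-0.003, -0.089, 0.996, 0.003]
contact_force: [-0.2, -0.3, -0.1]
width: 0.0595
gripper_force: 0.0
bin ((553.7474975585938, -294.81683349609375), (171.26524353027344, 188.45343017578125), 10.793184280395508)
px [251. 200.] xy 609.4 -335.2 size 53 32 ang 17
px [240.  21.] xy 499.0 -362.2 size 31 39 ang 10
[ 0.60975229 -0.33361643  0.1476506 ] 0.06015771944619905
yaw tool y deg 100.28 w 0.0602 q [-0.6  -2.35]
.612,-.333,.047 d_tool [-0.0025  0.      0.1006]
```

```bash
echo '[[[-0.002, -0.002, 0.035], 0], [[0, 0, 0.035], 0], [[0, 0, 0.028], 0], [[0, 0, 0], 0], [[0, 0, 0], 0]]' | python3 steer.py && echo '[[[0, 0, 0], 0], [[0, 0, 0], 0], [[0, 0, 0], 0], [[0, 0, 0], 0]]' | python3 steer.py 0.0 30 && echo '[[[0, 0, -0.04], 0], [[0, 0, -0.04], 0], [[0, 0, -0.04], 0], [[0, 0, -0.038], 0], [[0, 0, 0], 0]]' | python3 steer.py && python3 go.py .603,.302,.2
```

```text
clock: 25.33
position: [0.6128, -0.3352, 0.0511]
ee_rot: [-0.0, -0.09, 0.996, 0.0]
contact_force: [0.2, -0.0, 1.0]
width: 0.0593
gripper_force: 0.0
clock: 25.67
position: [0.6144, -0.3367, 0.0543]
ee_rot: [0.003, -0.09, 0.996, -0.002]
contact_force: [0.6, 1.4, 7.5]
width: 0.0311
gripper_force: 29.1
clock: 26.08
position: [0.6164, -0.3383, 0.2204]
ee_rot: [0.008, -0.09, 0.996, -0.006]
contact_force: [1.4, -1.5, 0.6]
width: 0.0306
gripper_force: 32.8
yaw tool y deg 100.27 w 0.0306 q [-0.6  -2.35]
.603,.302,.2 d_tool [-0.1008  0.6327  0.013 ]
```

17 rows.

```bash
echo '[[[-0.006, 0.037, 0], 0], [[-0.006, 0.037, 0], 0], [[-0.006, 0.037, 0], 0], [[-0.006, 0.037, 0], 0], [[-0.006, 0.037, 0], 0]]' | python3 steer.py && echo '[[[-0.006, 0.037, 0], 0], [[-0.006, 0.037, 0], 0], [[-0.006, 0.037, 0], 0], [[-0.006, 0.037, 0], 0], [[-0.006, 0.037, 0], 0]]' | python3 steer.py && echo '[[[-0.006, 0.037, 0], 0], [[-0.006, 0.037, 0], 0], [[-0.006, 0.037, 0], 0], [[-0.006, 0.037, 0], 0], [[-0.006, 0.037, 0], 0]]' | python3 steer.py && echo '[[[-0.006, 0.037, 0], 0], [[-0.006, 0.037, 0], 0], [[0, 0, 0.034], 0], [[0, 0, 0.034], 0], [[0, 0, 0], 0]]' | python3 steer.py && echo '[[[0, 0, 0], 0], [[0, 0, 0], 0]]' | python3 steer.py && python3 go.py .603,.302,.109
```

```text
clock: 26.5
position: [0.6089, -0.1469, 0.2099]
ee_rot: [0.001, -0.089, 0.996, -0.0]
contact_force: [-0.4, 0.7, -0.4]
width: 0.0304
gripper_force: 32.7
clock: 26.92
position: [0.6055, 0.0408, 0.2099]
ee_rot: [0.001, -0.089, 0.996, -0.0]
contact_force: [0.5, 0.2, -0.4]
width: 0.0309
gripper_force: 32.7
clock: 27.33
position: [0.602, 0.2283, 0.21]
ee_rot: [0.001, -0.09, 0.996, 0.0]
contact_force: [0.5, -1.0, -0.4]
width: 0.0309
gripper_force: 32.7
clock: 27.75
position: [0.5965, 0.3009, 0.1348]
ee_rot: [-0.005, -0.09, 0.996, -0.002]
contact_force: [-1.6, 0.2, -1.0]
width: 0.0312
gripper_force: 32.7
clock: 27.92
position: [0.6019, 0.3014, 0.1426]
ee_rot: [0.002, -0.089, 0.996, 0.0]
contact_force: [-0.2, 0.2, 0.2]
width: 0.0307
gripper_force: 32.7
yaw tool y deg 100.24 w 0.0307 q [ 0.36 -1.39]
.603,.302,.109 d_tool [-0.0011  0.0004  0.0336]
```

```bash
echo '[[[-0.001, 0, 0.017], 0], [[0, 0, 0.015], 0], [[0, 0, 0], 0], [[0, 0, 0], 0]]' | python3 steer.py && echo '[[[0, 0, 0], 0], [[0, 0, 0], 0], [[0, 0, 0], 0]]' | python3 steer.py 0.05 && echo '[[[0, 0, -0.035], 0], [[0, 0, -0.035], 0], [[0.03, 0, -0.025], 0.09], [[0.03, 0, -0.025], 0.09], [[0.03, 0, -0.025], 0]]' | python3 steer.py && echo '[[[0.035, 0, -0.02], 0], [[0.035, 0, -0.01], 0], [[0, 0, 0], 0], [[0, 0, 0], 0]]' | python3 steer.py && python3 go.py .415,.303,.15 .415,.303,.08
python3 - <<'E'
from h import *
im,K,T=shot("wrist"); save(im,"w6.png"); np.savez("w6.npz",K=K,T=T)
im,K,T=shot("side"); save(im,"side2.png")
E
```

```text
clock: 28.25
position: [0.6029, 0.3013, 0.1107]
ee_rot: [0.001, -0.089, 0.996, 0.0]
contact_force: [0.5, -0.5, -0.4]
width: 0.0309
gripper_force: 32.7
clock: 28.5
position: [0.6025, 0.3017, 0.1102]
ee_rot: [0.001, -0.089, 0.996, 0.0]
contact_force: [-0.3, -0.5, -0.2]
width: 0.0501
gripper_force: 0.0
clock: 28.92
position: [0.5116, 0.2929, 0.2553]
ee_rot: [0.0, 0.002, 1.0, 0.0]
contact_force: [-0.6, -0.7, 0.1]
width: 0.0499
gripper_force: 0.0
clock: 29.25
position: [0.4412, 0.2939, 0.2858]
ee_rot: [0.002, -0.0, 1.0, 0.001]
contact_force: [0.8, -0.6, -0.0]
width: 0.05
gripper_force: 0.0
yaw tool y deg 90.05 w 0.05 q [ 0.46 -1.12]
.415,.303,.15 d_tool [0.0267 0.0089 0.1357]
.415,.303,.08 d_tool [ 0.0003 -0.0001  0.07  ]
```

View pics/w6.png

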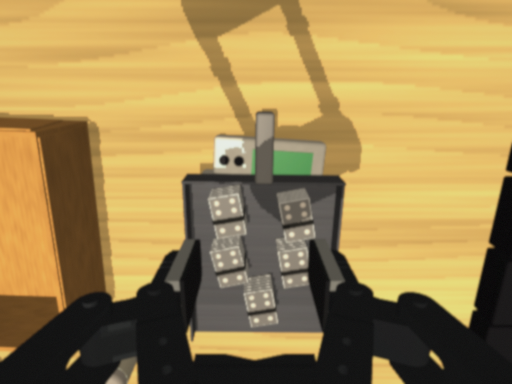

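All five bundles stand on the tray. The handle runs from (266,111) to (264,181). The carton's near rim edge runs (38,131) to (67,305), and its bottom corner is at (88,121).

```bash
python3 - <<'E'
from h import *
d=np.load("w6.npz"); K,T=d["K"],d["T"]; print("cam",T[:3,3])
print("handle",cast([[266,112],[264,180]],K,T,.089).round(4).tolist())
print("rim",cast([[38,131],[67,305]],K,T,.1).round(4).tolist(),"foot",cast([[88,121],[105,300]],K,T,0).round(4).tolist())
print("tray corners",cast([[184,177],[344,179]],K,T,.083).round(4).tolist())
im=cv2.imread("pics/side2.png"); cv2.imwrite("pics/side2c.png",cv2.resize(im[160:350,170:340],None,fx=3.1,fy=3.1,interpolation=cv2.INTER_CUBIC))
E
```

```text
cam [0.36322412 0.29307112 0.4061916 ]
handle [[0.3877, 0.3046, 0.089], [0.4534, 0.3034, 0.089]]
rim [[0.404, 0.0965, 0.1], [0.5909, 0.0914, 0.1]] foot [[0.4053, 0.0945, 0.0], [0.6568, 0.0812, 0.0]]
tray corners [[0.452, 0.2232, 0.083], [0.454, 0.3842, 0.083]]
```

View pics/side2c.png

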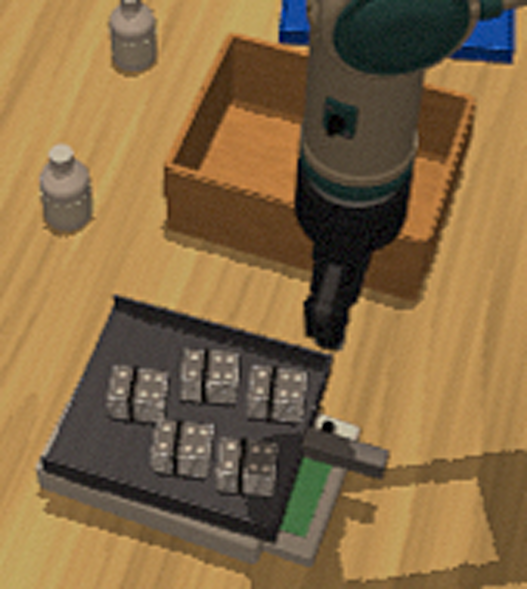

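The side crop confirms that all five bundles are on the tray and standing clear of each other. Next I approach the handle.

```bash
echo '[[[0.0135, 0.005, 0.036], 0], [[0.0135, 0.005, 0.036], 0], [[0, 0, 0.036], 0], [[0, 0, 0.036], 0], [[0, 0, 0], 0]]' | python3 steer.py 0.03 20 && echo '[[[0, 0, 0], 0], [[0, 0, 0], 0]]' | python3 steer.py && python3 go.py .414,.304,.08
python3 - <<'E'
from h import *
im,K,T=shot("wrist"); save(cv2.resize(im[60:330,130:400],None,fx=2,fy=2),"w7.png"); 
E
```

```text
clock: 29.77
position: [0.4116, 0.301, 0.1325]
ee_rot: [-0.007, 0.001, 1.0, -0.004]
contact_force: [-0.8, -1.6, -0.4]
width: 0.0302
gripper_force: 0.0
clock: 29.93
position: [0.4174, 0.3042, 0.1405]
ee_rot: [0.001, 0.001, 1.0, 0.0]
contact_force: [0.0, -0.0, 1.3]
width: 0.0303
gripper_force: 0.0
yaw tool y deg 89.92 w 0.0303 q [ 0.5  -1.07]
.414,.304,.08 d_tool [ 0.0035 -0.0003  0.0605]
```

View pics/w7.png

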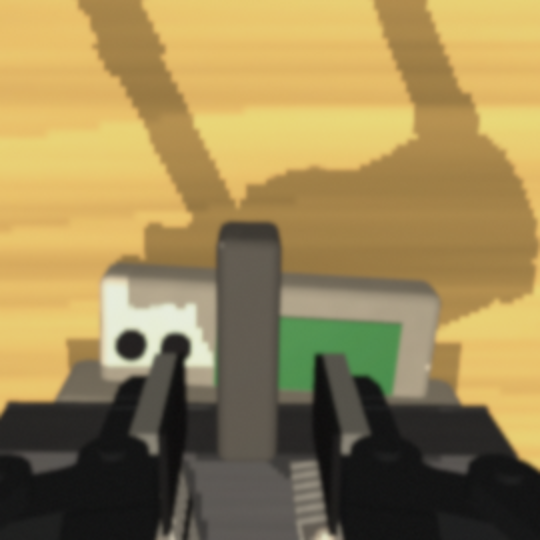

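The handle (column 248) is centred between the pads (185 and 315).

```bash
echo '[[[0.003, 0, 0.022], 0], [[0, 0, 0.02], 0], [[0, 0, 0.016], 0], [[0, 0, 0], 0], [[0, 0, 0], 0]]' | python3 steer.py 0.028 && python3 go.py .414,.304,.08 && echo '[[[0, 0, 0], 0], [[0, 0, -0.001], 0], [[0, 0, -0.001], 0], [[0, 0, 0], 0]]' | python3 steer.py 0.012 20 && python3 go.py
```

```text
clock: 30.4
position: [0.4136, 0.3041, 0.0829]
ee_rot: [0.001, 0.001, 1.0, 0.001]
contact_force: [-0.1, -0.8, 0.4]
width: 0.0281
gripper_force: 0.0
yaw tool y deg 89.94 w 0.0281 q [ 0.5  -1.07]
.414,.304,.08 d_tool [-0.0004 -0.0001  0.0029]
clock: 30.73
position: [0.413, 0.3039, 0.0845]
ee_rot: [0.001, 0.0, 1.0, 0.0]
contact_force: [0.6, 0.6, -2.6]
width: 0.0176
gripper_force: 20.6
yaw tool y deg 89.95 w 0.0176 q [ 0.5  -1.07]
```

```bash
echo '[[[0, 0, 0], 0], [[0, 0, 0], 0], [[0, 0, 0], 0]]' | python3 steer.py 0.008 110 && echo '[[[0, 0, -0.005], 0], [[0, 0, -0.01], 0], [[0, 0, -0.02], 0], [[0, 0, -0.02], 0], [[0, 0, -0.02], 0]]' | python3 steer.py && echo '[[[0, 0, -0.02], 0], [[0, 0, -0.01], 0], [[0, 0, 0], 0], [[0, 0, 0], 0]]' | python3 steer.py
python3 - <<'E'
from h import *
im,K,T=shot("wrist"); save(im,"w8.png")
im,K,T=shot("side"); save(im,"side3.png")
E
python3 go.py
```

```text
clock: 30.98
position: [0.4129, 0.3039, 0.0839]
ee_rot: [0.001, 0.0, 1.0, 0.0]
contact_force: [0.4, 0.2, -0.0]
width: 0.0163
gripper_force: 107.5
clock: 31.4
position: [0.4107, 0.3031, 0.1591]
ee_rot: [-0.002, 0.0, 1.0, -0.001]
contact_force: [-0.3, 0.2, -4.9]
width: 0.016
gripper_force: 107.7
clock: 31.73
position: [0.4117, 0.3035, 0.1885]
ee_rot: [-0.0, 0.0, 1.0, -0.0]
contact_force: [0.1, -0.3, -5.3]
width: 0.0163
gripper_force: 107.6
yaw tool y deg 89.95 w 0.0162 q [ 0.5  -1.07]
```

View pics/side3.png

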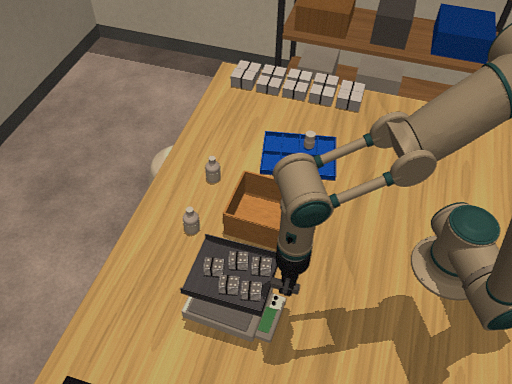

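The side picture shows the tray lifted off the pan, about level, with all five bundles on it. Its front left corner is at about (183,305) and its front right corner at (213,238).

```bash
python3 - <<'E'
from h import *
im,K,T=shot("side")
v=im.max(2); m=(v<75).astype(np.uint8); m[:225]=0; m[:,:170]=0; m[:,275:]=0; m[320:]=0
print(cv2.approxPolyDP(big(m)[:,None],4,True)[:,0].tolist())
for dr in(0,5,10,15,20):
    a=np.radians(dr); c,s=np.cos(a),np.sin(a); P=[]
    for y in(-.082,.082):
        for X,Z in((-.1,.028),(.1,.028)):
            dx,dz=X+.14,Z-.022; P.append([.4117+c*dx+s*dz,.3035+y,.0015+.180-s*dx+c*dz])
    print(dr,proj(P,K,T).round().tolist())
E
```

```text
[[205, 234], [181, 292], [261, 316], [274, 287], [274, 252]]
0 [[281.0, 252.0], [205.0, 232.0], [263.0, 310.0], [180.0, 287.0]]
5 [[281.0, 253.0], [206.0, 237.0], [262.0, 311.0], [181.0, 291.0]]
10 [[281.0, 254.0], [207.0, 242.0], [262.0, 312.0], [183.0, 296.0]]
15 [[281.0, 255.0], [209.0, 247.0], [262.0, 312.0], [185.0, 300.0]]
20 [[281.0, 255.0], [211.0, 252.0], [262.0, 313.0], [188.0, 305.0]]
```

The droop is only about 2–4°. Next I turn the tray to face the carton.

```bash
echo '[[[0, 0, 0], 0.04], [[0, 0, 0], 0.07], [[0, 0, 0], 0.08], [[0, 0, 0], 0.08], [[0, 0, 0], 0.08]]' | python3 steer.py && echo '[[[0, 0, 0], 0.08], [[0, 0, 0], 0.08], [[0, 0, 0], 0.08], [[0, 0, 0], 0.08], [[0, 0, 0], 0.08]]' | python3 steer.py && echo '[[[0, 0, 0], 0.08], [[0, 0, 0], 0.08], [[0, 0, 0], 0.08], [[0, 0, 0], 0.08], [[0, 0, 0], 0.08]]' | python3 steer.py && echo '[[[0, 0, 0], 0.08], [[0, 0, 0], 0.08], [[0, 0, 0], 0.08], [[0, 0, 0], 0.08], [[0, 0, 0], 0.06]]' | python3 steer.py && echo '[[[0, 0, 0], 0.03], [[0, 0, 0], 0], [[0, 0, 0], 0]]' | python3 steer.py && python3 go.py .53,.288,.19
```

```text
clock: 32.3
position: [0.4116, 0.3034, 0.1872]
ee_rot: [-0.001, 0.177, 0.984, -0.001]
contact_force: [-0.1, 0.4, -5.1]
width: 0.0163
gripper_force: 107.6
clock: 32.72
position: [0.4118, 0.3036, 0.1873]
ee_rot: [-0.001, 0.369, 0.93, -0.001]
contact_force: [0.0, 0.9, -4.6]
width: 0.016
gripper_force: 107.6
clock: 33.13
position: [0.4121, 0.3037, 0.1874]
ee_rot: [-0.001, 0.546, 0.838, -0.0]
contact_force: [-0.5, -0.5, -4.6]
width: 0.0162
gripper_force: 107.7
clock: 33.55
position: [0.4123, 0.3038, 0.1875]
ee_rot: [-0.0, 0.694, 0.72, -0.0]
contact_force: [-0.3, -0.4, -4.9]
width: 0.016
gripper_force: 107.6
clock: 33.8
position: [0.4124, 0.3037, 0.1878]
ee_rot: [-0.0, 0.703, 0.711, -0.0]
contact_force: [-0.7, -0.1, -4.9]
width: 0.0163
gripper_force: 107.6
yaw tool y deg 0.62 w 0.0163 q [0.5  0.49]
.53,.288,.19 d_tool [-0.017   0.1175 -0.0022]
```

```bash
echo '[[[0, 0.01, 0], 0.02], [[-0.004, 0.025, 0], 0.02], [[-0.005, 0.03, 0], 0], [[-0.005, 0.03, 0], 0], [[0, 0.02, 0], 0]]' | python3 steer.py && echo '[[[0, 0, 0], 0], [[0, 0, 0], 0], [[0, 0, 0.02], 0], [[0, 0, 0.015], 0], [[0, 0, 0], 0]]' | python3 steer.py && python3 go.py .53,.289,.14
```

```text
clock: 34.22
position: [0.5311, 0.2861, 0.1884]
ee_rot: [0.001, 0.718, 0.696, 0.001]
contact_force: [0.4, 0.4, -5.6]
width: 0.0163
gripper_force: 107.8
clock: 34.63
position: [0.524, 0.2863, 0.1502]
ee_rot: [-0.002, 0.718, 0.696, -0.003]
contact_force: [-0.8, -0.7, -4.7]
width: 0.0161
gripper_force: 107.8
yaw tool y deg -1.73 w 0.0161 q [0.38 0.41]
.53,.289,.14 d_tool [0.0029 0.0059 0.0102]
```

Lowering until the tray touches the rim.

```bash
echo '[[[0.001, 0.002, 0.006], 0], [[0, 0, 0.005], 0], [[0, 0, 0], 0], [[0, 0, 0], 0]]' | python3 steer.py && echo '[[[0, 0, 0.004], 0], [[0, 0, 0], 0], [[0, 0, 0], 0]]' | python3 steer.py && echo '[[[0, 0, 0.003], 0], [[0, 0, 0], 0], [[0, 0, 0], 0]]' | python3 steer.py
```

```text
clock: 34.97
position: [0.529, 0.2882, 0.1429]
ee_rot: [0.0, 0.718, 0.696, 0.0]
contact_force: [-0.3, 0.4, -4.1]
width: 0.0161
gripper_force: 107.9
clock: 35.22
position: [0.5289, 0.288, 0.1387]
ee_rot: [0.0, 0.718, 0.696, 0.0]
contact_force: [0.2, 0.0, -4.6]
width: 0.0161
gripper_force: 107.9
clock: 35.47
position: [0.5288, 0.2879, 0.1354]
ee_rot: [-0.0, 0.718, 0.696, -0.0]
contact_force: [-0.0, -0.7, -5.5]
width: 0.0163
gripper_force: 107.9
```

```bash
echo '[[[0, 0, 0.003], 0], [[0, 0, 0], 0], [[0, 0, 0], 0]]' | python3 steer.py && echo '[[[0, 0, 0.003], 0], [[0, 0, 0], 0], [[0, 0, 0], 0]]' | python3 steer.py && echo '[[[0, 0, 0.003], 0], [[0, 0, 0], 0], [[0, 0, 0], 0]]' | python3 steer.py
```

```text
clock: 35.72
position: [0.5288, 0.288, 0.1323]
ee_rot: [-0.0, 0.718, 0.696, -0.0]
contact_force: [-0.9, 0.1, -4.7]
width: 0.0161
gripper_force: 107.9
clock: 35.97
position: [0.5292, 0.288, 0.1299]
ee_rot: [0.0, 0.717, 0.697, 0.0]
contact_force: [-0.1, 0.6, -1.6]
width: 0.0163
gripper_force: 108.4
clock: 36.22
position: [0.5294, 0.2881, 0.1272]
ee_rot: [0.0, 0.717, 0.697, 0.0]
contact_force: [0.7, 0.8, 1.9]
width: 0.0161
gripper_force: 109.0
```

```bash
echo '[[[0, 0, 0], 0], [[0, 0, 0], 0], [[0, 0, 0], 0]]' | python3 steer.py - 25 && echo '[[[-0.002, 0, -0.011], 0], [[-0.002, 0, -0.011], 0], [[-0.003, 0, -0.012], 0], [[-0.004, 0, -0.011], 0], [[-0.004, 0, -0.011], 0]]' | python3 steer.py && echo '[[[-0.005, 0, -0.011], 0], [[-0.006, 0, -0.01], 0], [[-0.006, 0, -0.01], 0], [[-0.006, 0, -0.01], 0], [[0, 0, 0], 0]]' | python3 steer.py && echo '[[[0, 0, 0], 0]]' | python3 steer.py && python3 - <<'E'
from h import *
for n in("side","scene"):
    im,K,T=shot(n); save(im,n+"4.png"); v=im.max(2); m=(v<80).astype(np.uint8)
    if n=="side": m[:180]=0; m[:,:170]=0;m[:,345:]=0;m[330:]=0
    else: m[:90]=0; m[:,:200]=0; m[:,340:]=0; m[230:]=0
    print(n,cv2.approxPolyDP(big(m)[:,None],4,True)[:,0].tolist())
    p=manip.get_state()["position"]
    for th in(0,15,25,30,35):
        a=np.radians(th);c,s=np.cos(a),np.sin(a);P=[]
        for x in(-.08,.08):
            for X,Z in((-.1,.028),(.1,.028)):
                dx,dz=X+.14,Z-.022; P.append([p[0]+x,p[1]-c*dx-s*dz,p[2]-.007-s*dx+c*dz])
        print(th,proj(P,K,T).round().astype(int).tolist())
E
```

```text
clock: 36.47
position: [0.5294, 0.2882, 0.127]
ee_rot: [0.0, 0.718, 0.697, 0.0]
contact_force: [0.3, 2.2, 2.7]
width: 0.0164
gripper_force: 109.0
clock: 36.88
position: [0.5283, 0.2725, 0.1834]
ee_rot: [-0.0, 0.718, 0.696, -0.0]
contact_force: [0.3, -0.6, -4.3]
width: 0.0159
gripper_force: 107.9
clock: 37.3
position: [0.5289, 0.2489, 0.2262]
ee_rot: [0.001, 0.718, 0.696, 0.002]
contact_force: [1.0, -0.3, -5.4]
width: 0.0158
gripper_force: 107.8
clock: 37.38
position: [0.5282, 0.2498, 0.2244]
ee_rot: [0.0, 0.718, 0.696, 0.001]
contact_force: [0.4, -0.3, -5.4]
width: 0.0163
gripper_force: 107.9
side [[306, 186], [259, 180], [260, 200], [255, 205], [263, 202], [266, 188], [277, 190], [276, 199], [286, 204], [266, 201], [250, 212], [237, 208], [232, 199], [221, 225], [238, 241], [243, 257], [258, 246], [286, 247]]
0 [[285, 241], [303, 182], [222, 225], [246, 169]]
15 [[284, 243], [301, 199], [222, 227], [245, 186]]
25 [[284, 245], [298, 211], [222, 229], [244, 198]]
30 [[284, 246], [297, 218], [222, 231], [243, 204]]
35 [[284, 248], [295, 224], [222, 232], [242, 211]]
scene [[200, 173], [213, 162], [221, 166], [211, 176], [253, 192], [233, 183], [262, 183], [279, 165], [266, 158], [270, 153], [275, 159], [282, 156], [281, 161], [285, 157], [303, 163], [324, 135], [303, 159], [258, 139], [299, 150], [319, 129], [299, 149], [271, 140], [293, 135], [293, 120], [282, 116], [289, 100], [274, 95], [281, 91], [339, 107], [339, 90], [233, 91], [200, 117], [201, 138], [215, 130], [221, 133], [218, 141], [209, 139], [200, 147]]
0 [[241, 86], [202, 117], [290, 99], [255, 134]]
15 [[241, 89], [205, 136], [290, 102], [256, 153]]
25 [[241, 91], [209, 145], [290, 104], [259, 162]]
30 [[241, 92], [211, 149], [290, 105], [260, 166]]
35 [[241, 92], [213, 152], [290, 106], [262, 169]]
```

The force didn't change because the opening was left as "-", so the tray stayed rigid and level. I'll go back down and relax the grip properly.

```bash
echo '[[[0.008, 0, 0.018], 0], [[0.008, 0, 0.018], 0], [[0.008, 0, 0.018], 0], [[0.008, 0, 0.018], 0], [[0.006, 0, 0.012], 0]]' | python3 steer.py && echo '[[[0, 0, 0.007], 0], [[0, 0, 0.005], 0], [[0, 0, 0.002], 0], [[0, 0, 0], 0], [[0, 0, 0], 0]]' | python3 steer.py && echo '[[[0, 0, 0], 0], [[0, 0, 0], 0], [[0, 0, 0], 0]]' | python3 steer.py 0.008 25 && echo '[[[-0.001, 0, -0.011], 0], [[-0.002, 0, -0.011], 0], [[0, 0, 0], 0], [[0, 0, 0], 0]]' | python3 steer.py
```

```text
clock: 37.9
position: [0.5277, 0.2885, 0.1368]
ee_rot: [-0.001, 0.717, 0.697, -0.002]
contact_force: [-0.6, -0.8, -4.4]
width: 0.0163
gripper_force: 107.9
clock: 38.32
position: [0.5294, 0.2879, 0.1271]
ee_rot: [0.0, 0.718, 0.696, 0.001]
contact_force: [-1.3, 2.1, 1.4]
width: 0.0161
gripper_force: 109.0
clock: 38.57
position: [0.5294, 0.288, 0.1264]
ee_rot: [0.0, 0.718, 0.696, 0.001]
contact_force: [-1.3, 2.9, 3.2]
width: 0.0161
gripper_force: 109.1
clock: 38.9
position: [0.5297, 0.285, 0.1483]
ee_rot: [0.0, 0.718, 0.696, 0.001]
contact_force: [0.4, 0.5, -4.3]
width: 0.0158
gripper_force: 107.9
```

```bash
echo '[[[0.003, 0, 0.014], 0], [[0, 0, 0.008], 0], [[0, 0, 0], 0], [[0, 0, 0], 0]]' | python3 steer.py && echo '[[[0, 0, 0], 0], [[0, 0, 0], 0], [[0, 0, 0], 0]]' | python3 steer.py 0.012 25
```

```text
clock: 39.23
position: [0.5289, 0.2876, 0.1253]
ee_rot: [0.0, 0.717, 0.697, -0.001]
contact_force: [-0.3, 0.3, -0.6]
width: 0.0161
gripper_force: 108.4
clock: 39.48
position: [0.529, 0.2876, 0.1258]
ee_rot: [0.0, 0.718, 0.696, -0.0]
contact_force: [-0.1, -1.4, -1.6]
width: 0.0162
gripper_force: 108.4
```

The grip force only drops if the fingers actually open. The width was 17.6 mm at 20 N and 16.1 mm at 110 N, so I'll ease the opening in small steps.

```bash
echo '[[[0, 0, 0], 0], [[0, 0, 0], 0]]' | python3 steer.py 0.0165 20 && echo '[[[0, 0, 0], 0], [[0, 0, 0], 0]]' | python3 steer.py 0.017 20  && echo '[[[0, 0, 0], 0], [[0, 0, 0], 0]]' | python3 steer.py 0.0174 20
```

```text
clock: 39.65
position: [0.529, 0.2877, 0.1257]
ee_rot: [0.0, 0.718, 0.696, -0.0]
contact_force: [-0.2, -1.9, -2.0]
width: 0.0169
gripper_force: 72.3
clock: 39.82
position: [0.529, 0.2878, 0.1256]
ee_rot: [0.0, 0.718, 0.696, -0.0]
contact_force: [-0.1, -1.4, -0.9]
width: 0.0172
gripper_force: 48.4
clock: 39.98
position: [0.529, 0.288, 0.1256]
ee_rot: [0.0, 0.718, 0.696, -0.0]
contact_force: [0.0, -1.3, -2.1]
width: 0.0169
gripper_force: 29.0
```

```bash
echo '[[[0, 0, 0], 0], [[0, 0, 0], 0]]' | python3 steer.py 0.0176 20  && echo '[[[-0.001, 0, -0.01], 0], [[-0.001, 0, -0.01], 0], [[0, 0, 0], 0], [[0, 0, 0], 0]]' | python3 steer.py
```

```text
clock: 40.15
position: [0.529, 0.288, 0.1256]
ee_rot: [0.0, 0.718, 0.696, -0.0]
contact_force: [-0.7, -1.6, -1.3]
width: 0.0178
gripper_force: 19.3
clock: 40.48
position: [0.5296, 0.2868, 0.1471]
ee_rot: [0.0, 0.718, 0.696, 0.002]
contact_force: [0.1, 2.0, -1.1]
width: 0.0175
gripper_force: 19.3
```

It pivots on the rim: the arm carries only part of the weight. Continuing the arc.

```bash
echo '[[[-0.004, 0, -0.012], 0], [[-0.004, 0, -0.011], 0], [[-0.004, 0, -0.011], 0], [[-0.005, 0, -0.011], 0], [[0, 0, 0], 0]]' | python3 steer.py && echo '[[[-0.006, 0, -0.01], 0], [[-0.006, 0, -0.01], 0], [[-0.006, 0, -0.01], 0], [[0, 0, 0], 0], [[0, 0, 0], 0]]' | python3 steer.py && cat > tilt.py <<'E'
from h import *
im,K,T=shot("side"); p=manip.get_state()["position"]; v=im.max(2)
# orange-free dark tray: sample side wall edge lines for each tilt: contrast of dark pixels within predicted floor quad
for th in range(0,95,10):
    a=np.radians(th);c,s=np.cos(a),np.sin(a)
    f=lambda X,x,Z:[p[0]+x,p[1]-c*(X+.14)-s*(Z-.022),p[2]-.007-s*(X+.14)+c*(Z-.022)]
    q=proj([f(.02,-.08,.03),f(.1,-.08,.012),f(.1,.08,.012),f(.02,.08,.03)],K,T)
    m=np.zeros(v.shape,np.uint8); cv2.fillPoly(m,[q.astype(np.int32)],1); print(th,"dark frac %.2f"%(v[m>0]<85).mean())
E
python3 tilt.py
```

```text
clock: 40.9
position: [0.5295, 0.2682, 0.1937]
ee_rot: [0.001, 0.718, 0.696, 0.002]
contact_force: [0.1, -0.5, -2.3]
width: 0.0181
gripper_force: 19.1
clock: 41.32
position: [0.5284, 0.2505, 0.2217]
ee_rot: [0.001, 0.718, 0.696, 0.001]
contact_force: [0.4, 0.1, -1.3]
width: 0.0176
gripper_force: 19.4
0 dark frac 0.42
10 dark frac 0.38
20 dark frac 0.35
30 dark frac 0.76
40 dark frac 0.91
50 dark frac 0.96
60 dark frac 0.41
70 dark frac 0.01
80 dark frac 0.00
90 dark frac 0.02
```

```bash
echo '[[[-0.008, 0, -0.009], 0], [[-0.008, 0, -0.009], 0], [[-0.008, 0, -0.008], 0], [[-0.009, 0, -0.008], 0], [[-0.009, 0, -0.007], 0]]' | python3 steer.py && echo '[[[-0.009, 0, -0.007], 0], [[0, 0, 0], 0], [[0, 0, 0], 0], [[0, 0, 0], 0]]' | python3 steer.py && python3 tilt.py
```

```text
clock: 41.78
position: [0.5266, 0.2081, 0.2627]
ee_rot: [0.0, 0.718, 0.696, 0.0]
contact_force: [0.2, -0.7, -3.0]
width: 0.018
gripper_force: 20.2
clock: 42.12
position: [0.5268, 0.1995, 0.2689]
ee_rot: [0.001, 0.718, 0.696, 0.0]
contact_force: [1.4, -1.4, -1.7]
width: 0.0178
gripper_force: 20.7
0 dark frac 0.42
10 dark frac 0.49
20 dark frac 0.43
30 dark frac 0.55
40 dark frac 0.68
50 dark frac 0.66
60 dark frac 0.66
70 dark frac 0.00
80 dark frac 0.00
90 dark frac 0.00
```

```bash
echo '[[[-0.01, 0, -0.006], 0], [[-0.01, 0, -0.006], 0], [[-0.01, 0, -0.006], 0], [[0, 0, 0], 0], [[0, 0, 0], 0]]' | python3 steer.py && echo '[[[0, 0, 0], 0], [[0, 0, 0], 0], [[0, 0, 0], 0], [[0, 0, 0], 0]]' | python3 steer.py && python3 tilt.py && python3 go.py
```

```text
clock: 42.58
position: [0.5257, 0.1696, 0.2872]
ee_rot: [0.0, 0.718, 0.696, 0.001]
contact_force: [-0.1, 0.1, -3.4]
width: 0.0176
gripper_force: 20.6
clock: 42.92
position: [0.5253, 0.1703, 0.2863]
ee_rot: [-0.0, 0.718, 0.697, -0.0]
contact_force: [0.2, -0.3, -3.1]
width: 0.0175
gripper_force: 20.6
0 dark frac 0.43
10 dark frac 0.33
20 dark frac 0.69
30 dark frac 0.66
40 dark frac 0.63
50 dark frac 0.66
60 dark frac 0.58
70 dark frac 0.00
80 dark frac 0.00
90 dark frac 0.00
yaw tool y deg -1.7 w 0.0179 q [0.19 0.22]
```

```bash
echo '[[[-0.011, 0, -0.005], 0], [[-0.011, 0, -0.005], 0], [[-0.011, 0, -0.004], 0], [[-0.011, 0, -0.003], 0], [[-0.011, 0, -0.003], 0]]' | python3 steer.py && echo '[[[-0.011, 0, -0.003], 0], [[-0.01, 0, 0], 0], [[-0.01, 0, 0], 0], [[-0.01, 0, 0], 0], [[0, 0, 0], 0]]' | python3 steer.py && echo '[[[0, 0, -0.015], 0], [[0, 0, -0.015], 0], [[0, 0, 0], 0], [[0, 0, 0], 0], [[0, 0, 0], 0]]' | python3 steer.py; python3 go.py
python3 - <<'E'
from h import *
im,K,T=shot("scene"); im2,_,_=shot("side")
save(np.vstack([cv2.resize(im[60:260,120:360],(720,600))[:300*2:1][:300] if 0 else cv2.resize(im[60:240,130:370],(400,300)),cv2.resize(im2[150:330,150:390],(400,300))]),"pour.png")
E
```

```text
clock: 43.38
position: [0.5238, 0.1135, 0.3073]
ee_rot: [0.0, 0.718, 0.696, 0.0]
contact_force: [0.1, -0.3, -3.6]
width: 0.0176
gripper_force: 20.8
clock: 43.8
position: [0.5224, 0.0719, 0.3093]
ee_rot: [0.0, 0.718, 0.696, -0.001]
contact_force: [-0.0, -0.5, -3.1]
width: 0.018
gripper_force: 20.8
clock: 44.22
position: [0.5222, 0.0744, 0.3387]
ee_rot: [-0.001, 0.718, 0.697, -0.0]
contact_force: [-0.1, -0.2, -2.9]
width: 0.0178
gripper_force: 20.8
yaw tool y deg -1.7 w 0.0178 q [0.01 0.04]
```

View pics/pour.png

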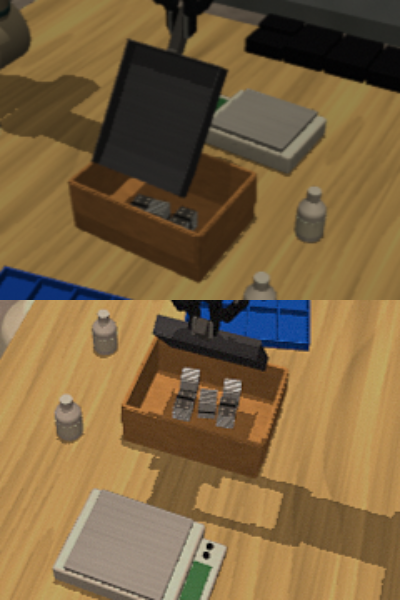

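The pour picture shows the tray empty and steeply tilted, with its lip near (140,178) in the upper half. The bundles lie in the carton and the scale's pan is free. Next I estimate the tilt and the pan centre numerically.

```bash
python3 - <<'E'
from h import *
im,K,T=shot("scene"); s=manip.get_state(); p=s["position"]
for th in range(40,95,10):
    a=np.radians(th);c,sn=np.cos(a),np.sin(a)
    f=lambda X,x,Z:[p[0]+x,p[1]-c*(X+.14)-sn*(Z-.022),p[2]-.003-sn*(X+.14)+c*(Z-.022)]
    print(th,proj([f(.099,-.083,.01),f(.099,.083,.01)],K,T).round().tolist(),np.round(f(.099,0,.01),3))
im,K,T=shot("side"); h,sa,v=cv2.split(cv2.cvtColor(im,cv2.COLOR_RGB2HSV))
m=((sa<60)&(v>60)).astype(np.uint8); m[:255]=0; m[:,:170]=0; m[:,300:]=0
q=cast([[150+97*.6,150+(490-300)*.6],[150+203*.6,150+(530-300)*.6],[150+183*.6,150+(596-300)*.6]],K,T,.055); print("pan corners",q.round(3).tolist())
print(cv2.approxPolyDP(cv2.convexHull(big(m)[:,None]),3,True)[:,0].tolist())
save(im,"side5.png")
E
```

```text
40 [[176.0, 154.0], [232.0, 174.0]] [ 0.522 -0.101  0.173]
50 [[184.0, 156.0], [239.0, 176.0]] [ 0.522 -0.07   0.145]
60 [[193.0, 156.0], [246.0, 175.0]] [ 0.522 -0.035  0.123]
70 [[201.0, 153.0], [253.0, 171.0]] [0.522 0.004 0.107]
80 [[209.0, 148.0], [260.0, 166.0]] [0.522 0.045 0.098]
90 [[217.0, 141.0], [267.0, 158.0]] [0.522 0.086 0.097]
pan corners [[0.647, 0.232, 0.055], [0.461, 0.251, 0.055], [0.46, 0.367, 0.055]]
[[206, 263], [270, 284], [285, 298], [269, 342], [251, 341], [183, 316], [182, 309]]
```

The tilt is about 53° and the lip is clear of the bundles. I'll move back so the underside rests on the near rim, then reverse the arc to level the tray.

```bash
echo '[[[0.02, 0, 0], 0], [[0.03, 0, 0], 0], [[0.03, 0, 0], 0], [[0.03, 0, 0], 0], [[0.016, 0, 0], 0]]' | python3 steer.py && echo '[[[0, 0, 0], 0], [[0, 0, 0.015], 0], [[0, 0, 0.015], 0], [[0, 0, 0], 0], [[0, 0, 0], 0]]' | python3 steer.py && echo '[[[0, 0, 0.01], 0], [[0, 0, 0.01], 0], [[0, 0, 0], 0], [[0, 0, 0], 0]]' | python3 steer.py && python3 go.py
```

```text
clock: 44.83
position: [0.5261, 0.2033, 0.339]
ee_rot: [-0.001, 0.717, 0.697, 0.001]
contact_force: [-0.2, 0.5, -2.7]
width: 0.0178
gripper_force: 20.9
clock: 45.25
position: [0.5283, 0.2026, 0.3123]
ee_rot: [0.0, 0.718, 0.697, 0.005]
contact_force: [1.2, 6.7, 7.1]
width: 0.0178
gripper_force: 20.9
clock: 45.58
position: [0.5293, 0.2063, 0.296]
ee_rot: [-0.001, 0.717, 0.696, 0.01]
contact_force: [0.4, 14.1, 18.7]
width: 0.0176
gripper_force: 22.8
yaw tool y deg -1.71 w 0.0176 q [0.24 0.27]
```

The reaction points along the tray, so the lip itself is standing on the rim. I'll back off and move the lip farther in.

```bash
echo '[[[0, 0, -0.02], 0], [[0, 0, -0.02], 0], [[-0.018, 0, -0.01], 0], [[-0.018, 0, 0], 0], [[0, 0, 0], 0]]' | python3 steer.py && echo '[[[0, 0, 0.02], 0], [[0, 0, 0.02], 0], [[0, 0, 0.012], 0], [[0, 0, 0], 0], [[0, 0, 0], 0]]' | python3 steer.py && python3 go.py
```

```text
clock: 46.0
position: [0.5254, 0.1606, 0.3403]
ee_rot: [0.002, 0.718, 0.696, -0.001]
contact_force: [0.6, 0.6, -3.4]
width: 0.0177
gripper_force: 15.9
clock: 46.42
position: [0.5248, 0.1637, 0.2868]
ee_rot: [-0.001, 0.718, 0.696, -0.001]
contact_force: [0.7, 0.2, -2.8]
width: 0.0178
gripper_force: 15.7
yaw tool y deg -1.74 w 0.0178 q [0.18 0.21]
```

```bash
echo '[[[0.01, 0, 0], 0], [[0.01, 0, 0], 0], [[0.005, 0, 0], 0], [[0, 0, 0], 0], [[0, 0, 0], 0]]' | python3 steer.py && echo '[[[0.007, 0, 0.005], 0], [[0.007, 0, 0.006], 0], [[0, 0, 0], 0], [[0, 0, 0], 0]]' | python3 steer.py && echo '[[[0.007, 0, 0.006], 0], [[0.007, 0, 0.006], 0], [[0, 0, 0], 0], [[0, 0, 0], 0]]' | python3 steer.py && python3 go.py
```

```text
clock: 46.83
position: [0.5263, 0.1901, 0.2882]
ee_rot: [0.0, 0.717, 0.697, 0.001]
contact_force: [0.6, -0.2, -1.8]
width: 0.0179
gripper_force: 15.1
clock: 47.17
position: [0.5261, 0.2036, 0.2758]
ee_rot: [-0.0, 0.717, 0.697, -0.0]
contact_force: [-0.6, -0.6, -2.2]
width: 0.0175
gripper_force: 14.5
clock: 47.5
position: [0.5266, 0.2176, 0.2638]
ee_rot: [-0.0, 0.717, 0.697, -0.0]
contact_force: [-0.5, -0.8, -3.0]
width: 0.0179
gripper_force: 14.1
yaw tool y deg -1.68 w 0.0179 q [0.27 0.3 ]
```

```bash
echo '[[[0.008, 0, 0.007], 0], [[0.009, 0, 0.008], 0], [[0.007, 0, 0.009], 0], [[0.008, 0, 0.009], 0], [[0, 0, 0], 0]]' | python3 steer.py 0.0173 25 && echo '[[[0.008, 0, 0.009], 0], [[0.006, 0, 0.01], 0], [[0.006, 0, 0.01], 0], [[0.006, 0, 0.011], 0], [[0, 0, 0], 0]]' | python3 steer.py && python3 go.py && python3 - <<'E'
from h import *
p=manip.get_state()["position"]
for n in("side","scene"):
    im,K,T=shot(n); v=im.max(2); m=(v<85).astype(np.uint8)
    if n=="side": m[:170]=0; m[:,:170]=0;m[:,345:]=0;m[330:]=0
    else: m[:90]=0; m[:,:180]=0; m[:,340:]=0; m[230:]=0
    for th in range(-10,61,10):
        a=np.radians(th);c,s=np.cos(a),np.sin(a)
        f=lambda X,x,Z:[p[0]+x,p[1]-c*(X+.14)-s*(Z-.022),p[2]-.003-s*(X+.14)+c*(Z-.022)]
        q=proj([f(-.09,-.08,.004),f(.09,-.08,.006),f(.09,.08,.006),f(-.09,.08,.004)],K,T)
        o=proj([f(.125,-.07,.012),f(.11,-.07,.012),f(.11,.07,.012),f(.125,.07,.012)],K,T)
        r=[]
        for z in(q,o):
            k=np.zeros(v.shape,np.uint8); cv2.fillPoly(k,[z.round().astype(np.int32)],1); r.append(m[k>0].mean())
        print(n,th,"in %.2f out %.2f"%tuple(r))
E
```

```text
clock: 47.92
position: [0.5269, 0.2506, 0.229]
ee_rot: [-0.001, 0.717, 0.697, -0.001]
contact_force: [0.8, -0.5, -0.2]
width: 0.0177
gripper_force: 16.2
clock: 48.33
position: [0.5275, 0.276, 0.1886]
ee_rot: [-0.001, 0.717, 0.697, -0.001]
contact_force: [0.3, -0.1, -0.9]
width: 0.0175
gripper_force: 16.0
yaw tool y deg -1.66 w 0.0175 q [0.36 0.39]
side -10 in 0.70 out 0.40
side 0 in 0.75 out 0.43
side 10 in 0.83 out 0.38
side 20 in 0.95 out 0.33
side 30 in 0.97 out 0.93
side 40 in 0.99 out 0.98
side 50 in 0.89 out 0.97
side 60 in 0.17 out 0.38
scene -10 in 0.80 out 0.61
scene 0 in 0.94 out 1.00
scene 10 in 1.00 out 1.00
scene 20 in 1.00 out 1.00
scene 30 in 0.99 out 1.00
scene 40 in 0.99 out 1.00
scene 50 in 0.97 out 0.91
scene 60 in 0.96 out 0.92
```

The tilt is about 20° and the tray is following. Continuing to level.

```bash
echo '[[[0.004, 0, 0.011], 0], [[0.004, 0, 0.011], 0], [[0.003, 0, 0.011], 0], [[0.003, 0, 0.011], 0], [[0, 0, 0], 0]]' | python3 steer.py && echo '[[[0.002, 0, 0.01], 0], [[0.001, 0, 0.008], 0], [[0, 0, 0], 0], [[0, 0, 0], 0]]' | python3 steer.py && python3 go.py
```

```text
clock: 48.85
position: [0.5278, 0.2891, 0.1446]
ee_rot: [-0.001, 0.717, 0.697, -0.002]
contact_force: [0.4, 1.1, -1.8]
width: 0.0176
gripper_force: 15.9
clock: 49.18
position: [0.5288, 0.292, 0.1289]
ee_rot: [-0.0, 0.718, 0.696, -0.001]
contact_force: [0.9, 0.3, -3.0]
width: 0.018
gripper_force: 15.6
yaw tool y deg -1.72 w 0.018 q [0.39 0.42]
```

```bash
echo '[[[0, 0, 0.004], 0], [[0, 0, 0], 0], [[0, 0, 0], 0]]' | python3 steer.py && echo '[[[0, 0, 0.004], 0], [[0, 0, 0], 0], [[0, 0, 0], 0]]' | python3 steer.py && python3 - <<'E'
from h import *
p=manip.get_state()["position"]; print(p)
im,K,T=shot("side"); v=im.max(2); m=(v<85).astype(np.uint8); m[:160]=0; m[:,:170]=0;m[:,345:]=0;m[330:]=0
print(cv2.approxPolyDP(big(m)[:,None],4,True)[:,0].tolist())
for th in(-10,-5,0,5,10,20):
    a=np.radians(th);c,s=np.cos(a),np.sin(a)
    f=lambda X,x,Z:[p[0]+x,p[1]-c*(X+.14)-s*(Z-.022),p[2]-.007-s*(X+.14)+c*(Z-.022)]
    print(th,proj([f(X,x,Z) for x in(-.082,.082) for X,Z in((-.1,.028),(.099,.028),(.099,.009))],K,T).round().astype(int).tolist())
print("grey rim edges col scan:")
for col in(250,265,280):
    print(col,im[180:262:3,col].max(1).tolist())
E
```

```text
clock: 49.43
position: [0.5292, 0.2921, 0.1258]
ee_rot: [0.0, 0.718, 0.696, 0.0]
contact_force: [-0.2, 0.7, -1.7]
width: 0.0177
gripper_force: 15.7
clock: 49.68
position: [0.5292, 0.2922, 0.1216]
ee_rot: [-0.0, 0.718, 0.696, 0.0]
contact_force: [0.2, 1.5, -1.2]
width: 0.0177
gripper_force: 15.8
[0.52916682 0.29215277 0.12158875]
[[343, 167], [322, 175], [317, 185], [312, 174], [269, 171], [291, 160], [265, 170], [261, 161], [257, 163], [261, 179], [265, 172], [315, 179], [309, 193], [272, 207], [262, 200], [262, 211], [241, 204], [223, 214], [233, 249], [250, 250], [260, 238], [250, 253], [238, 255], [226, 244], [217, 271], [231, 277], [237, 288], [234, 300], [240, 302], [252, 284], [276, 289], [297, 223], [271, 219], [278, 215], [267, 218], [263, 212], [320, 190], [342, 192]]
-10 [[278, 276], [297, 210], [297, 213], [217, 260], [240, 196], [240, 199]]
-5 [[278, 277], [297, 213], [297, 217], [217, 260], [240, 199], [240, 203]]
0 [[278, 277], [296, 218], [296, 222], [217, 260], [240, 204], [240, 208]]
5 [[278, 278], [296, 222], [295, 227], [217, 261], [240, 208], [240, 213]]
10 [[278, 278], [295, 227], [294, 232], [217, 262], [240, 213], [240, 218]]
20 [[278, 280], [293, 238], [292, 243], [217, 264], [239, 224], [239, 230]]
grey rim edges col scan:
250 [151, 152, 149, 156, 156, 154, 158, 158, 92, 29, 52, 47, 37, 37, 37, 36, 66, 81, 82, 82, 81, 79, 83, 75, 90, 42, 45, 15]
265 [92, 95, 88, 95, 136, 129, 128, 66, 63, 55, 35, 82, 79, 78, 80, 81, 82, 73, 75, 73, 70, 69, 73, 70, 73, 74, 69, 75]
280 [190, 95, 88, 90, 93, 152, 149, 125, 86, 167, 149, 150, 177, 131, 80, 82, 78, 81, 68, 75, 71, 73, 76, 74, 73, 72, 74, 77]
```

The front corners at (241,204) and (297,223) match a tilt of about 0–2°, so the tray is level. I'll clamp it firmly and carry it back.

```bash
echo '[[[0, 0, 0], 0], [[0, 0, 0], 0], [[0, 0, 0], 0], [[0, 0, 0], 0]]' | python3 steer.py 0.008 110 && echo '[[[0, 0, -0.015], 0], [[0, 0, -0.02], 0], [[0, 0, -0.02], 0], [[0, 0, -0.015], 0], [[0, 0, 0], 0]]' | python3 steer.py && echo '[[[0, -0.01, 0], -0.04], [[0, 0, 0], -0.08], [[0, 0, 0], -0.1], [[0, 0, 0], -0.1], [[0, 0, 0], -0.1]]' | python3 steer.py && echo '[[[0, 0, 0], -0.1], [[0, 0, 0], -0.1], [[0, 0, 0], -0.1], [[0, 0, 0], -0.1], [[0, 0, 0], -0.1]]' | python3 steer.py && echo '[[[0, 0, 0], -0.1], [[0, 0, 0], -0.1], [[0, 0, 0], -0.1], [[0, 0, 0], -0.1], [[0, 0, 0], -0.1]]' | python3 steer.py && echo '[[[0, 0, 0], -0.1], [[0, 0, 0], -0.06], [[0, 0, 0], -0.02], [[0, 0, 0], 0], [[0, 0, 0], 0]]' | python3 steer.py && python3 go.py .413,.304,.19
```

```text
clock: 50.07
position: [0.5292, 0.2921, 0.1217]
ee_rot: [0.0, 0.718, 0.696, 0.0]
contact_force: [-0.3, 2.0, -1.1]
width: 0.0156
gripper_force: 107.9
clock: 50.48
position: [0.5309, 0.2925, 0.1947]
ee_rot: [0.001, 0.718, 0.696, 0.003]
contact_force: [0.9, 0.9, -3.6]
width: 0.0158
gripper_force: 108.0
clock: 50.9
position: [0.5182, 0.2918, 0.1899]
ee_rot: [-0.001, 0.555, 0.832, -0.001]
contact_force: [0.8, 0.1, -4.0]
width: 0.0155
gripper_force: 108.0
clock: 51.32
position: [0.518, 0.2916, 0.1897]
ee_rot: [-0.001, 0.332, 0.943, -0.001]
contact_force: [-0.4, 0.3, -2.3]
width: 0.0153
gripper_force: 108.0
clock: 51.73
position: [0.5179, 0.2915, 0.1896]
ee_rot: [-0.002, 0.088, 0.996, -0.001]
contact_force: [0.1, 0.6, -2.5]
width: 0.0153
gripper_force: 108.0
clock: 52.15
position: [0.5186, 0.2919, 0.1906]
ee_rot: [-0.001, 0.001, 1.0, -0.001]
contact_force: [0.0, -0.2, -3.8]
width: 0.0153
gripper_force: 108.0
yaw tool y deg 89.88 w 0.0153 q [ 0.4  -1.17]
.413,.304,.19 d_tool [0.1056 0.0119 0.0008]
```

```bash
echo '[[[0.02, 0.003, 0], 0], [[0.03, 0.003, 0], 0], [[0.03, 0.003, 0], 0], [[0.025, 0.003, 0], 0], [[0, 0, 0], 0]]' | python3 steer.py && echo '[[[0, 0, 0.02], 0], [[0, 0, 0.02], 0], [[0, 0, 0.015], 0], [[0, 0, 0], 0], [[0, 0, 0], 0]]' | python3 steer.py && python3 go.py .413,.304,.084 && python3 - <<'E'
from h import *
p=manip.get_state()["position"]
im,K,T=shot("side"); v=im.max(2); m=(v<85).astype(np.uint8); m[:235]=0; m[:,:165]=0;m[:,290:]=0;m[340:]=0
print(cv2.approxPolyDP(cv2.convexHull(big(m)[:,None]),4,True)[:,0].tolist())
for th in(-5,0,5,10):
    a=np.radians(th);c,s=np.cos(a),np.sin(a)
    f=lambda X,y,Z:[p[0]+c*(X+.14)+s*(Z-.022),p[1]+y,p[2]-.007-s*(X+.14)+c*(Z-.022)]
    print(th,proj([f(X,x,Z) for x in(-.082,.082) for X,Z in((-.1,.028),(.099,.028))],K,T).round().astype(int).tolist())
im,K,T=shot("wrist"); h,s,v=cv2.split(cv2.cvtColor(im,cv2.COLOR_RGB2HSV)); save(im,"w9.png")
E
```

```text
clock: 52.57
position: [0.4079, 0.3038, 0.191]
ee_rot: [-0.003, -0.0, 1.0, -0.001]
contact_force: [0.0, -0.4, -2.7]
width: 0.0152
gripper_force: 107.9
clock: 52.98
position: [0.4139, 0.3041, 0.136]
ee_rot: [-0.001, 0.001, 1.0, -0.001]
contact_force: [1.1, 0.3, -3.3]
width: 0.0152
gripper_force: 107.9
yaw tool y deg 89.92 w 0.0152 q [ 0.5  -1.07]
.413,.304,.084 d_tool [ 0.0008 -0.      0.052 ]
[[289, 235], [289, 304], [265, 329], [188, 303], [211, 246]]
-5 [[279, 263], [206, 240], [261, 320], [182, 294]]
0 [[279, 264], [206, 244], [261, 321], [182, 298]]
5 [[279, 264], [206, 249], [261, 321], [183, 302]]
10 [[279, 265], [207, 253], [261, 322], [184, 306]]
```

The tray sits about 10 mm closer along the handle, so I shift +x by 8 mm and lower it to contact.

```bash
echo '[[[-0.008, 0, 0.014], 0], [[0, 0, 0.014], 0], [[0, 0, 0.01], 0], [[0, 0, 0], 0], [[0, 0, 0], 0]]' | python3 steer.py && echo '[[[0, 0, 0.005], 0], [[0, 0, 0], 0], [[0, 0, 0], 0]]' | python3 steer.py && echo '[[[0, 0, 0.004], 0], [[0, 0, 0], 0], [[0, 0, 0], 0]]' | python3 steer.py && echo '[[[0, 0, 0.003], 0], [[0, 0, 0], 0], [[0, 0, 0], 0]]' | python3 steer.py
```

```text
clock: 53.5
position: [0.4221, 0.3044, 0.0987]
ee_rot: [-0.0, 0.0, 1.0, -0.0]
contact_force: [-0.4, -0.0, -2.3]
width: 0.0154
gripper_force: 107.9
clock: 53.75
position: [0.4222, 0.3045, 0.0939]
ee_rot: [0.0, 0.0, 1.0, 0.0]
contact_force: [-0.5, -0.4, -3.9]
width: 0.0156
gripper_force: 107.9
clock: 54.0
position: [0.4222, 0.3044, 0.0896]
ee_rot: [0.0, 0.0, 1.0, -0.0]
contact_force: [-0.8, -0.2, -2.8]
width: 0.0154
gripper_force: 108.0
clock: 54.25
position: [0.4221, 0.3046, 0.0882]
ee_rot: [0.0, 0.0, 1.0, 0.0]
contact_force: [-4.4, -0.9, 9.8]
width: 0.0151
gripper_force: 109.7
```

Contact made. I'll ease the grip so the tray settles flat, then release.

```bash
echo '[[[0, 0, 0], 0], [[0, 0, 0], 0]]' | python3 steer.py 0.0165 20 && echo '[[[0, 0, 0], 0], [[0, 0, 0], 0]]' | python3 steer.py 0.0174 20 && echo '[[[0, 0, 0.002], 0], [[0, 0, 0], 0], [[0, 0, 0], 0]]' | python3 steer.py && echo '[[[0, 0, 0], 0], [[0, 0, 0], 0], [[0, 0, 0], 0]]' | python3 steer.py 0.022 20 && echo '[[[0, 0, 0], 0], [[0, 0, 0], 0], [[0, 0, 0], 0]]' | python3 steer.py 0.03 && echo '[[[0, 0, -0.01], 0], [[0, 0, -0.03], 0], [[0, 0, -0.03], 0], [[0, 0, -0.03], 0], [[0, 0, -0.03], 0]]' | python3 steer.py && echo '[[[0, 0, -0.03], 0], [[0, 0, -0.03], 0], [[0, 0, 0], 0], [[0, 0, 0], 0]]' | python3 steer.py && python3 - <<'E'
from h import *
im,K,T=shot("side"); v=im.max(2); m=(v<85).astype(np.uint8); m[:245]=0; m[:,:165]=0;m[:,280:]=0;m[345:]=0
print("side",cv2.approxPolyDP(cv2.convexHull(big(m)[:,None]),3,True)[:,0].tolist())
for c in((.554,.303),(.544,.303)):
    print(c,proj([[c[0]+X,c[1]+y,.083] for y in(-.083,.083) for X in(-.1,.099)],K,T).round().astype(int).tolist())
# packs in carton: bright/grey low-saturation pixels inside carton quad at floor/rim
s=im.astype(int); sat=s.max(2)-s.min(2)
g=((sat<25)&(s.max(2)>70)).astype(np.uint8); g[:175]=0; g[255:]=0; g[:,:225]=0; g[:,325:]=0
n,l,st,ce=cv2.connectedComponentsWithStats(g)
for i in range(1,n):
    if st[i,4]>25: print("blob",ce[i].round(),st[i,4],cast(ce[i],K,T,.04).round(3)[0,:2])
save(im,"side6.png"); im,K,T=shot("wrist"); save(im,"w10.png"); np.savez("w10.npz",K=K,T=T)
h,sa,v=cv2.split(cv2.cvtColor(im,cv2.COLOR_RGB2HSV)); d=((v<95)&(sa<90)).astype(np.uint8); d[300:]=0
print("wrist",cv2.approxPolyDP(big(d)[:,None],5,True)[:,0].tolist())
E
python3 go.py
```

```text
clock: 54.42
position: [0.4221, 0.3046, 0.088]
ee_rot: [0.001, 0.0, 1.0, 0.0]
contact_force: [-4.3, -1.2, 8.3]
width: 0.0167
gripper_force: 55.3
clock: 54.58
position: [0.4221, 0.3046, 0.0878]
ee_rot: [0.0, 0.0, 1.0, 0.0]
contact_force: [-3.5, 0.1, 6.0]
width: 0.0177
gripper_force: 22.7
clock: 54.83
position: [0.4215, 0.3046, 0.0855]
ee_rot: [-0.0, 0.0, 1.0, 0.0]
contact_force: [-4.7, 0.3, 4.5]
width: 0.0172
gripper_force: 22.9
clock: 55.08
position: [0.4228, 0.3046, 0.0849]
ee_rot: [0.001, 0.0, 1.0, 0.0]
contact_force: [-0.4, -1.2, 0.1]
width: 0.0219
gripper_force: 0.0
clock: 55.33
position: [0.4223, 0.3044, 0.0845]
ee_rot: [0.0, 0.0, 1.0, 0.0]
contact_force: [0.2, 0.7, 0.2]
width: 0.0298
gripper_force: 0.0
clock: 55.75
position: [0.422, 0.3043, 0.2167]
ee_rot: [0.0, 0.0, 1.0, 0.0]
contact_force: [-0.0, -0.0, -0.6]
width: 0.0303
gripper_force: 0.0
clock: 56.08
position: [0.423, 0.3049, 0.2773]
ee_rot: [0.002, 0.0, 1.0, 0.001]
contact_force: [-0.9, -0.9, -0.0]
width: 0.0298
gripper_force: 0.0
side [[208, 257], [279, 264], [279, 310], [261, 336], [186, 313]]
(0.554, 0.303) [[278, 273], [207, 254], [260, 330], [184, 308]]
(0.544, 0.303) [[282, 274], [210, 255], [264, 331], [188, 309]]
blob [263. 199.] 146 [ 0.57  -0.047]
blob [272. 210.] 60 [ 0.532 -0.015]
blob [259. 216.] 111 [0.563 0.018]
wrist [[402, 299], [381, 289], [362, 299], [339, 291], [329, 280], [336, 196], [330, 189], [264, 188], [262, 147], [260, 196], [247, 195], [247, 149], [244, 188], [178, 189], [173, 195], [179, 280], [167, 294], [147, 299], [128, 289], [106, 299]]
yaw tool y deg 89.95 w 0.03 q [ 0.49 -1.08]
```

```bash
python3 - <<'E'
from h import *
a=cv2.imread("pics/side1.png").astype(int); b=cv2.imread("pics/side6.png").astype(int)
for n,im in(("start",a),("now",b)):
    for t in(60,75):
        v=im.max(2); m=(v<t).astype(np.uint8); m[:245]=0; m[:,:165]=0;m[:,276:]=0;m[345:]=0
        c=big(m); print(n,t,cv2.contourArea(c[:,None]),cv2.approxPolyDP(cv2.convexHull(c[:,None]),3,True)[:,0].tolist(), cv2.minAreaRect(c[:,None]))
d=np.load("w10.npz"); print(cast([[174,192],[334,192]],d["K"],d["T"],.083).round(4).tolist(), cast([[254,148]],d["K"],d["T"],.089).round(4))
E
echo '[[[0, -0.04, 0], 0], [[0, -0.04, 0], 0], [[0, -0.04, 0], 0], [[0, -0.04, 0], 0], [[0, -0.04, 0], 0]]' | python3 steer.py && echo '[[[0, -0.04, 0], 0], [[-0.01, -0.04, -0.01], 0], [[-0.01, -0.02, -0.02], 0], [[0, 0, 0], 0], [[0, 0, 0], 0]]' | python3 steer.py && python3 - <<'E'
from h import *
im,K,T=shot("wrist"); save(im,"w11.png"); np.savez("w11.npz",K=K,T=T); s=im.astype(int); sat=s.max(2)-s.min(2)
print(manip.get_state()["position"],T[:3,3])
g=((sat<30)&(s.max(2)>60)).astype(np.uint8)
n,l,st,ce=cv2.connectedComponentsWithStats(g)
for i in range(1,n):
    if st[i,4]>80: print(st[i].tolist(),cast(ce[i],K,T,.04).round(3)[0,:2])
# ascii crop
q=proj([[x,y,.1] for x,y in((.405,.09),(.655,.08),(.655,-.095),(.405,-.085))],K,T).round().tolist(); print(q)
E
```

```text
start 60 315.0 [[271, 294], [207, 256], [275, 275]] ((242.6985321044922, 268.1468200683594), (74.36885833740234, 18.620149612426758), 28.354963302612305)
start 75 2658.0 [[275, 275], [275, 309], [258, 334], [184, 311], [207, 255]] ((233.6147003173828, 294.784423828125), (87.44953918457031, 63.02497482299805), 16.699243545532227)
now 60 563.0 [[275, 306], [260, 336], [186, 313]] ((231.4318389892578, 322.39044189453125), (31.267807006835938, 89.2730712890625), 85.86532592773438)
now 75 4637.0 [[208, 257], [275, 275], [275, 309], [261, 336], [186, 313]] ((234.44955444335938, 295.67022705078125), (85.33304595947266, 63.10313034057617), 16.50436019897461)
[[0.4448, 0.2248, 0.083], [0.445, 0.3827, 0.083]] [[0.4    0.3038 0.089 ]]
clock: 56.6
position: [0.4205, 0.1028, 0.273]
ee_rot: [-0.002, -0.0, 1.0, -0.0]
contact_force: [0.7, 0.1, 0.2]
width: 0.0302
gripper_force: 0.0
clock: 57.02
position: [0.4418, 0.0042, 0.3037]
ee_rot: [-0.001, 0.002, 1.0, 0.0]
contact_force: [0.2, 0.3, -0.4]
width: 0.0303
gripper_force: 0.0
[0.4409289  0.00521709 0.30308573] [0.36446924 0.00385354 0.42446904]
[63, 100, 30, 84, 90] [ 0.425 -0.2  ]
[403, 133, 109, 179, 2569] [0.526 0.225]
[459, 138, 42, 19, 421] [0.43  0.264]
[180, 151, 36, 35, 971] [ 0.456 -0.063]
[433, 169, 79, 150, 9531] [0.562 0.29 ]
[220, 174, 41, 87, 2168] [ 0.519 -0.016]
[93, 185, 31, 94, 97] [ 0.539 -0.179]
[191, 233, 29, 55, 788] [ 0.572 -0.06 ]
[291, 238, 24, 50, 554] [0.582 0.066]
[[343.0, 130.0], [319.0, 342.0], [172.0, 342.0], [162.0, 130.0]]
```

```bash
echo '[[[-0.04, 0, -0.01], 0], [[-0.04, 0, -0.01], 0], [[-0.04, 0, -0.01], 0], [[0, 0, 0], 0], [[0, 0, 0], 0]]' | python3 steer.py 0.085 && python3 - <<'E'
from h import *
im,K,T=shot("wrist"); save(im,"w12.png"); s=im.astype(int); sat=s.max(2)-s.min(2)
g=((sat<30)&(s.max(2)>60)).astype(np.uint8)
n,l,st,ce=cv2.connectedComponentsWithStats(g)
for i in range(1,n):
    if st[i,4]>80 and 120<ce[i][0]<400: print(st[i].tolist(),cast(ce[i],K,T,.04).round(3)[0,:2])
x0,y0=proj([[.41,-.09,.05]],K,T)[0]; x1,y1=proj([[.65,.09,.05]],K,T)[0]; print(x0,y0,x1,y1)
c=g[int(y0):int(y1):4,int(x0):int(x1):3]
for r in c: print("".join(".#"[k] for k in r))
E
```

```text
clock: 57.48
position: [0.5625, 0.0067, 0.332]
ee_rot: [-0.002, -0.001, 1.0, 0.001]
contact_force: [-0.4, 0.0, -0.4]
width: 0.0848
gripper_force: 0.0
[176, 46, 36, 33, 991] [ 0.457 -0.064]
[216, 75, 39, 28, 589] [ 0.487 -0.016]
[216, 107, 32, 30, 729] [ 0.525 -0.021]
[225, 140, 14, 26, 284] [ 0.564 -0.022]
[239, 140, 21, 26, 433] [0.563 0.   ]
[187, 142, 32, 31, 800] [ 0.569 -0.058]
[103, 251, 46, 58, 729] [ 0.747 -0.178]
[361, 251, 45, 58, 727] [0.747 0.193]
[299, 258, 32, 30, 394] [0.731 0.09 ]
[146, 263, 40, 55, 695] [ 0.752 -0.114]
[313, 293, 17, 13, 144] [0.776 0.103]
165.84158023701883 14.550939539970898 318.22379328487824 219.636041522737
...................................................
...................................................
...................................................
...................................................
...................................................
...................................................
...................................................
...................................................
.............#................
[... 1557 characters left out ...]
........................
.........#####.....................................
...................................................
...................................................
...................................................
...................................................
...................................................
...................................................
...................................................
...................................................
...................................................
...................................................
...................................................
...................................................
```

All five bundles are inside the carton, and the tray is flat on the pan with the gripper clear of everything. Handing in.

```bash
python3 - <<'E'
from rig import manip
print(manip.sign_off())
E
```

```text
the job is handed in; nothing more can be done
None
```

I handed the job in at about 57 s of the 210 s: all five bundles are in the carton, and the empty tray is back flat on the pan, about 10 mm from where it started. The hand-in returned no verdict.

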